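# Pack an objective in its transport case and pin the hasp

### The arm

A 6-joint arm with a two-finger parallel gripper is mounted at the origin on the work surface. World frame = base frame: x ahead of the robot, y to its left, z up, the work surface at z = 0. Lengths are in m, angles in degrees, forces in N, time in s.
With the tool pointing down it reaches from about 0.225 to 0.875 m from the base axis. Payload 3.4 kg.
Tool frame: the origin (TCP) lies on the centre line of the jaws, within the pads' length; the fingertips stand 8 mm ahead of it and the grasp point (between the pads) lies 11 mm behind it; y points along the fingers, x is the direction in which the jaws open and shut, and the axes are right-handed (so a half turn about y gives the same grasp; the last joint's range is limited). The gripper opens to 85 mm and grips with 20 to 120 N. Pads are 22 mm wide; open, the fingers measure 114 mm over their backs; the gripper's body (76 mm by 85 mm) begins 54 mm behind the grasp point. The pads swing forward as they close: fully open they stand 13 mm farther back than shut.
Start: joints at [-76.662, 15.808, 86.224, -0, 77.962, -6.933], TCP at [0.199, -0.539, 0.212] pointing down, gripper open.
Joint ranges: [-165.64, 165.64], [-43.16, 119.46], [12.63, 154.43], [-67.54, 247.53], [6.08, 155.33], [-154.97, 154.97]. Speed limits (degrees/s): [147.25, 147.25, 180, 180, 180, 180].

### API

Orientations are given as a 3x3 rotation matrix whose columns are the frame's x, y, z axes.
In Python, from rig import r gives the robot as it stands.
- The arm moves only by the tool move_arm, never from a script. Its argument "series" is a list of rows, each a list of 5 numbers: the shift along the world's x, y, z in m, then the turn about the world's z in rad, then the opening, from 0 (shut) to 1 (fully open). In form: [[tx, ty, tz, twist, jaw], ...]. A call has 1 to 20 rows; each row shifts and turns the pose as measured when the row begins; what a row does not reach is not made up. A row lasts 1/8 s, in which the tool goes at most 62.5 mm and 10.7 degrees, less where a joint would pass 70% of its speed; a pose out of reach is approached as far as the arm can. A call is refused whole if a number of a shift passes 0.0625 or a number of a turn 0.188, either way. A call with a gripper value outside its range is refused whole. The fingers move at their own pace and stop on an object; "squeeze" is the grip in N (left out, the last holds). Time passes only in rows, so rows that do not move let the fingers close. It gives the time, the measured TCP pose, the force and the opening at its end, in the units of the state.
- r.sense(): the state, without advancing time (a new reading comes with each control period).
- r.snapshot(name): name is "scene" or "top" or "wrist"; returns the picture (420x560x3 uint8, red, green, blue); there is no depth.
- r.get_calibration(name): a dict with "camera_matrix" (3x3 intrinsics, pixels), "R" (3x3) and "t" (3): a world point X has camera coordinates R X + t. Camera axes: x right, y down, z forward; pixel columns grow to the right and rows downward; lengths in m; the calibration is good to about 2 mm. A picture is of the moment at which its call begins: read the wrist's pose just before it. get_calibration takes no time and is no camera call; for the wrist camera it gives the pose at the moment of the call.
- r.close_job(): hands the job in, once; it reports no verdict.
Trained networks look in the newest picture that a camera, given by its name, has taken for a name from the list of things; names that differ only in an ending like _2 or _b are one class to them, and where a whole thing is asked for, a point or a joint stands for the part that bears it (a point fixed in the world has none). Each returns a list of dicts, best first, with "score" (0 to 1); they miss things now and then, are a little off and sometimes report something else, mostly with a low value. They report only what shows in the picture. A call takes as long as a camera call. They do not tell look-alikes from the thing itself.
- r.recognise(camera, label): "rect" ([centre column, centre row, width, height] in pixels, round what is visible of it).
- r.silhouettes(camera, label): "pixels" (420x560 bool, what is visible of it) and "rect" ([centre column, centre row, width, height] in pixels, round what is visible of it).
- r.tip_of(camera, label): "position" ([column, row] in pixels: a listed point, or the origin of a listed thing).
The state is a dict: "time": time; "joint_positions": joint angles; "qvel": joint speeds; "joint_efforts": joint torques, N m; "eef_pos": TCP position; "tool_rot": TCP orientation; "force": force on the tool from outside, world axes, zero at the start; "torque": the same for the moment, N m; "finger_gap": finger opening in m.
Only numpy, scipy, OpenCV 4.12 (cv2) and the standard library are available. Lean on these libraries where they do the work, as an engineer would, in place of code of your own. Each camera call takes 0.05 s, during which the arm holds its last target.

### The job

Stand the loose yellow-ringed objective upright in the empty pocket of the open transport case, never tipping it over, and then shut the lid fully. Next swing the hasp all the way down over its staple, and finally take the red-handled pin from its stand and drop it through the staple loop, in front of the hasp, until its collar rests on the staple. Leave the other objective in the case, the screwdriver, the jar and the slide box where they are.

Things in the scene. Friction and masses are not known exactly. Their poses are not given: they have to be found in the camera images.
- case: Grey case, fixed, 150 mm deep (x), 220 wide (y), 130 high without lid; walls 8 mm, rubber floor inside 45 mm above the table. Origin: centre of underside. Its front (staple, hasp) faces its own -x; the lid hinges along y on the +x top edge. A ridge 20 mm high, 8 mm thick at y = 0 makes two pockets, each 98 by 134 mm: +y holds the spare objective, -y is empty.
- pocket (a point): Centre of the floor of the empty pocket (case frame [0, -0.052, 0.045]); axes as the case.
- lid (a joint): Lid angle in rad: 0 = fully shut, 1.57 = upright, stop at 1.95. Stiff friction hinge that stays where it is left; about 4 N at the free edge moves it.
- lid_hinge (a point): Middle of the lid's hinge axis, along the case's y, 130 mm above the table on the rear top edge (case frame [0.075, 0, 0.130]). The lid is a plate 150 mm from this axis to its free edge, 220 mm wide, 20 mm thick (its inner face passes through the axis); shut, its top is 150 mm above the table.
- lid_edge (a point): Middle of the lid's free edge, on its outer (top) face. Moves with the lid, axes turn with it.
- hasp (a joint): Hasp angle relative to the lid, rad. With the lid shut: 0 = hanging straight down against the case front, over the staple; 1.57 = straight out from the front; 2.7 (stop) = nearly straight up. Friction hinge that stays where left; about 2 N at mid-length moves it.
- hasp_hinge (a point): Middle of the hasp's hinge axis when the lid is shut: case frame [-0.080, 0, 0.142], fixed to the case, axes as the case. The hasp is a steel plate 60 mm wide, 4 mm thick, 88 mm long from this axis (which lies mid-thickness), with a slot 34 mm wide from 46 to 75 mm for the staple; the 46 mm nearest the hinge are plain plate to push on.
- loop (a point): Middle of the staple's opening at its top face, 91 mm above the table (case frame [-0.0995, 0, 0.091]); axes as the case. Brass staple: a level U standing 43 mm out from the case front, 30 mm wide, 8 mm thick. Opening seen from above: 16 mm wide (y); with the hasp down, free from 17 mm on the case's side of this point to 11 mm outside it.
- objective: The loose objective to be packed: steel, a black band and a yellow ring; 40 mm diameter, 72 mm high, the top 14 mm tapering, about 0.2 kg. Stands upright on the table. Origin: centre of the underside, z up.
- pin: Retaining pin, upright in its stand at first, about 0.12 kg. Origin: centre of the collar's underside, z up along the pin. Steel shank 9 mm diameter, 60 mm long below the origin, last 6 mm tapered; collar 26 mm diameter, 6 mm thick; above it a red round handle 20 mm diameter, 50 mm long.
- stand: Aluminium block 56 by 56 by 75 mm, fixed, with a 15 mm through hole in which the pin hangs by its collar. Origin: centre of the underside.
- spare: The other objective, blue ring, same size, already in the +y pocket: leave it there. Origin: centre of the underside.
- driver: Screwdriver lying on the table, 150 mm long, orange handle: leave alone.
- jar: Jar with a red cap, 48 mm diameter, 85 mm high: leave alone.
- slidebox: Blue slide box 100 by 90 by 35 mm: leave alone.
Not all that is in view belongs to the job. There is more than one size of the pin; the one meant has the size given above.

How it is judged (in metres and radians):
On the way, in this order (a step that is already met when the one before it is completed fails the run):
1. the objective stands upright in the empty pocket, let go, the lid still open (x of objective in the frame of pocket between -0.05 and 0.05 m and y of objective in the frame of pocket between -0.032 and 0.032 m and z of objective in the frame of pocket between -0.006 and 0.006 m and angle between objective's own z axis and vertical below 0.2 rad and contact force between the fingers and objective below 0.1 N and value of joint lid above 0.5 rad), for 0.2 s.
2. the lid is shut, the hasp not yet down (value of joint lid below 0.05 rad and value of joint hasp above 0.3 rad), for 0.1 s.
3. the hasp is down over the staple, the pin not yet in (value of joint lid below 0.05 rad and value of joint hasp below 0.12 rad and distance between pin and loop above 0.03 m), for 0.1 s.
At the end, for the whole second after the job is handed in: Objective upright (0.2 rad) on the -y pocket's floor, foot within 50 mm (x) and 32 mm (y) of its centre; lid under 0.05 rad; hasp under 0.15 rad; pin through the loop, collar on the staple (5 mm in height, 13 mm sideways, 0.2 rad); all let go and at rest (x of objective in the frame of pocket between -0.05 and 0.05 m and y of objective in the frame of pocket between -0.032 and 0.032 m and z of objective in the frame of pocket between -0.006 and 0.006 m and angle between each of objective, pin's own z axis and vertical below 0.2 rad and value of joint lid below 0.05 rad and value of joint hasp below 0.15 rad and z of pin in the frame of loop between -0.004 and 0.005 m and horizontal distance between pin and loop below 0.013 m and linear speed of each of pin, objective below 0.02 m/s); the robot touches nothing.
It fails at once if the objective is tipped over (more than 0.7 rad) (angle between objective's own z axis and vertical above 0.7 rad).
It fails at once if the spare objective is moved by more than 25 mm (distance of spare from where it was at the start of the episode above 0.025 m).
It fails at once if the screwdriver, the jar or the slide box is moved by more than 30 mm (distance of any of driver, jar, slidebox from where it was at the start of the episode above 0.03 m).
It also fails if it takes over 72 s, if anything falls off the work surface, if the arm or the gripper's body presses on something with over 40 N, if the wrist force passes 120 N, or if a joint passes its speed limit or range.

## Working session

There is one attempt and no reset: what is moved stays moved. The work goes in short steps, Python scripts to look and compute and a tool call to move; the robot and the scene stay as the last step left them, time stands still between calls to the robot, and variables do not carry over. Pictures are saved under pics/ and viewed, and the job is handed in when it is done.

Besides the shell and the picture viewer there is one more tool, called after "Emit:" by a JSON object that holds its "name" and its "arguments", one argument or row to a line. move_arm: Moves the arm, as the interface text tells. Its arguments: {"type":"object","properties":{"series":{"type":"array","items":{"type":"array","items":{"type":"number"}}},"squeeze":{"type":"number"}},"required":["series"]}

```bash
ls; mkdir -p pics
cat > h.py <<'E'
import numpy as np, cv2
from rig import r
def save(n,im,crop=None,s=1):
    if crop: im=im[crop[1]:crop[3],crop[0]:crop[2]]
    im=cv2.resize(im,None,fx=s,fy=s,interpolation=cv2.INTER_CUBIC) if s!=1 else im
    cv2.imwrite('pics/'+n+'.png',im[:,:,::-1])
def ray(cal,p):
    K,R,t=[np.array(cal[k],float) for k in('camera_matrix','R','t')]
    d=R.T@np.linalg.solve(K,np.array([p[0],p[1],1.])); c=-R.T@t
    return c,d
def onz(cal,p,z):
    c,d=ray(cal,p); return c+d*(z-c[2])/d[2]
def proj(cal,X):
    K,R,t=[np.array(cal[k],float) for k in('camera_matrix','R','t')]
    q=K@(R@np.array(X,float)+t); return q[:2]/q[2]
def tri(obs):
    A=np.zeros((3,3));b=np.zeros(3)
    for cal,p in obs:
        c,d=ray(cal,p);d=d/np.linalg.norm(d);M=np.eye(3)-np.outer(d,d);A+=M;b+=M@c
    return np.linalg.solve(A,b)
E
python3 - <<'E'
from h import *
for n in('scene','top'):
    im=r.snapshot(n); save(n+'0',im,s=1.4)
    cal=r.get_calibration(n); print(n,{k:np.round(v,3).tolist() for k,v in cal.items()})
    for l in('pocket','lid_hinge','lid_edge','hasp_hinge','loop','objective','pin','stand','spare','case','driver','jar','slidebox'):
        print(n,l,[(np.round(d['position']).tolist(),round(d['score'],2)) for d in r.tip_of(n,l)[:4]])
print(r.sense()['time'])
E
```

```text
pics
scene {'camera_matrix': [[544.085, 0.0, 281.202], [0.0, 544.085, 216.017], [0.0, 0.0, 1.0]], 'R': [[0.893, 0.45, 0.001], [0.267, -0.529, -0.805], [-0.361, 0.719, -0.593]], 't': [-0.519, -0.122, 1.537]}
scene pocket [([327.0, 183.0], 0.66)]
scene lid_hinge [([309.0, 138.0], 0.67)]
scene lid_edge [([310.0, 80.0], 0.92)]
scene hasp_hinge [([306.0, 168.0], 0.82)]
scene loop [([305.0, 191.0], 0.82)]
scene objective [([168.0, 280.0], 0.73)]
scene pin [([277.0, 292.0], 0.69), ([227.0, 303.0], 0.65), ([239.0, 275.0], 0.5), ([328.0, 185.0], 0.44)]
scene stand [([239.0, 300.0], 0.71)]
scene spare [([285.0, 183.0], 0.73)]
scene case [([309.0, 200.0], 0.91)]
scene driver [([220.0, 288.0], 0.94)]
scene jar [([160.0, 337.0], 0.75), ([306.0, 191.0], 0.71)]
scene slidebox [([324.0, 289.0], 0.56)]
top {'camera_matrix': [[454.762, 0.0, 282.738], [0.0, 454.762, 210.33], [0.0, 0.0, 1.0]], 'R': [[-0.022, -1.0, -0.002], [-0.975, 0.022, -0.22], [0.22, -0.003, -0.976]], 't': [-0.066, 0.617, 1.028]}
top pocket [([180.0, 210.0], 0.74)]
top lid_hinge [([146.0, 235.0], 0.91)]
top lid_edge [([101.0, 233.0], 0.66)]
top hasp_hinge [([212.0, 208.0], 0.9), ([415.0, 249.0], 0.57), ([193.0, 254.0], 0.2)]
top loop [([223.0, 208.0], 0.83)]
top objective [([360.0, 279.0], 0.5)]
top pin [([373.0, 195.0], 0.71), ([346.0, 239.0], 0.65), ([353.0, 209.0], 0.43)]
top stand [([346.0, 216.0], 0.61)]
top spare [([193.0, 253.0], 0.69)]
top case [([191.0, 232.0], 0.58)]
top driver [([347.0, 239.0], 0.59)]
top jar [([416.0, 250.0], 0.68)]
top slidebox [([306.0, 161.0], 0.94), ([223.0, 208.0], 0.3)]
1.4
```

View pics/scene0.png

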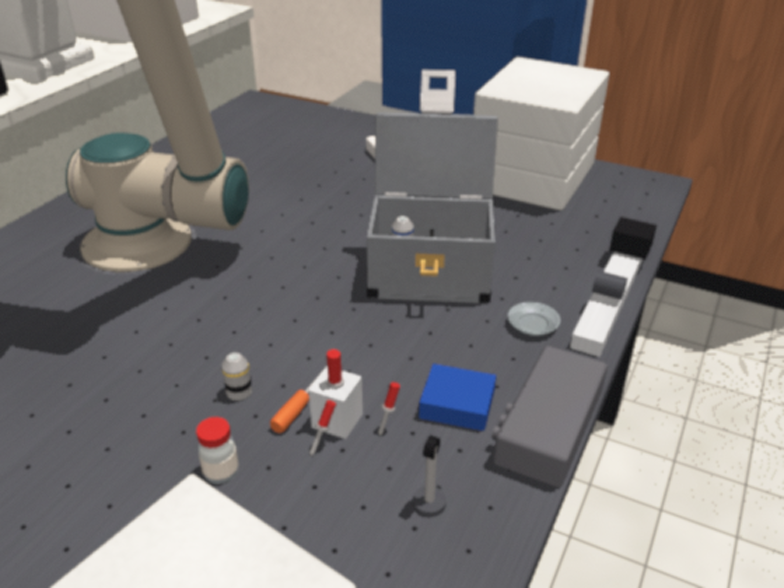

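View pics/top0.png

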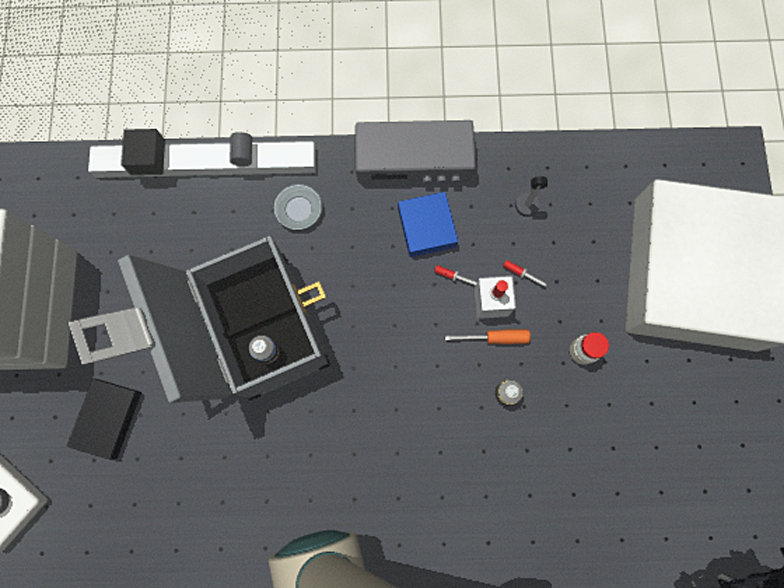

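The scene picture (pixels in the 1.4x view) shows the case at about (430,240) with the lid up and the yellow-ringed objective at (237,375). A red pin stands in the aluminium block at (335,375), and two smaller red pins lie at (322,425) and (390,405). The pin meant should be the one in the stand, which I'll confirm with a crop.

```bash
cat > fit.py <<'E'
from h import *
from scipy.optimize import least_squares
cs=r.get_calibration('scene');ct=r.get_calibration('top')
P={'pocket':[0,-.052,.045],'lid_hinge':[.075,0,.13],'hasp_hinge':[-.08,0,.142],'loop':[-.0995,0,.091],'case':[0,0,0]}
obs=[('scene','pocket',327,183),('scene','lid_hinge',309,138),('scene','hasp_hinge',306,168),('scene','loop',305,191),('scene','case',309,200),
('top','pocket',180,210),('top','lid_hinge',146,235),('top','hasp_hinge',212,208),('top','loop',223,208),('top','case',191,232)]
C={'scene':cs,'top':ct}
# corners from top picture (1.4x): rim outer corners z=.13
co=[([-.075,-.11,.13],269/1.4,238/1.4),([-.075,.11,.13],325/1.4,356/1.4),([.075,-.11,.13],189/1.4,272/1.4),([.075,.11,.13],236/1.4,391/1.4)]
def W(q,X):
    c,s=np.cos(q[2]),np.sin(q[2]);return np.array([q[0]+c*X[0]-s*X[1],q[1]+s*X[0]+c*X[1],X[2]])
def f(q):
    e=[]
    for n,k,u,v in obs:e+=list((proj(C[n],W(q,P[k]))-[u,v]))
    for X,u,v in co:e+=list((proj(C['top'],W(q,X))-[u,v]))
    return np.array(e)
E
python3 - <<'E'
from fit import *
best=min((least_squares(f,[.55,.15,a],loss='soft_l1',f_scale=2.) for a in np.arange(-3,3.2,1)),key=lambda s:s.cost)
print(best.x,np.degrees(best.x[2]),best.cost);print(np.round(f(best.x).reshape(-1,2),1).tolist())
q=best.x
for k in P:print(k,W(q,P[k]).round(4))
ob=onz(ct,(360,279),0);print('obj top',ob, onz(cs,(168,280),0),tri([(cs,(168,280)),(ct,(360,279))]))
print('pin tri',tri([(cs,(239,275)),(ct,(353,209))]),'stand',tri([(cs,(239,300)),(ct,(346,216))]))
print('pin z.075',onz(cs,(239,275),.075),onz(ct,(353,209),.075))
print('jar',onz(ct,(416,250),0),'spare',onz(ct,(193,253),.045),'driver',onz(ct,(347,239),.01))
print(r.sense()['eef_pos'],r.sense()['tool_rot'],r.sense()['finger_gap'])
im=r.snapshot('scene');save('pins_s',im,(190,230,310,340),5)
im=r.snapshot('wrist');save('wrist0',im)
im=r.snapshot('top');save('pins_t',im,(300,160,440,300),4)
E
```

```text
[ 0.57856641  0.15183192 -4.31126329] -247.0171906297005 27.47759956364973
[[-0.4, 1.2], [-0.8, 2.5], [0.8, -0.6], [0.9, -1.1], [-3.0, -2.2], [0.4, 0.3], [3.3, 1.0], [0.4, -0.9], [0.3, 0.7], [0.8, 0.4], [1.1, -2.9], [-2.2, -1.2], [-2.5, -1.5], [-1.6, 1.8]]
pocket [0.6264 0.1721 0.045 ]
lid_hinge [0.5493 0.2209 0.13  ]
hasp_hinge [0.6098 0.0782 0.142 ]
loop [0.6174 0.0602 0.091 ]
case [0.5786 0.1518 0.    ]
obj top [ 0.45179974 -0.26815502  0.        ] [ 4.42178786e-01 -2.70617061e-01  1.11022302e-16] [ 0.44815534 -0.27052523  0.00312705]
pin tri [ 0.61365191 -0.25030902  0.06925934] stand [ 0.61021293 -0.24530801 -0.00647249]
pin z.075 [ 0.61616911 -0.25638596  0.075     ] [ 0.61331074 -0.24869765  0.075     ]
jar [ 0.52086705 -0.41327567  0.        ] spare [0.51999271 0.13873021 0.045     ] driver [ 0.55117833 -0.23983201  0.01      ]
[ 0.19920519 -0.53943307  0.21212191] [[ 3.46479801e-01 -2.19720599e-05  9.38057433e-01]
 [-9.38057431e-01 -7.47736429e-05  3.46479799e-01]
 [ 6.25290966e-05 -9.99999997e-01 -4.65186109e-05]] 0.08556289477041266
```

View pics/pins_s.png

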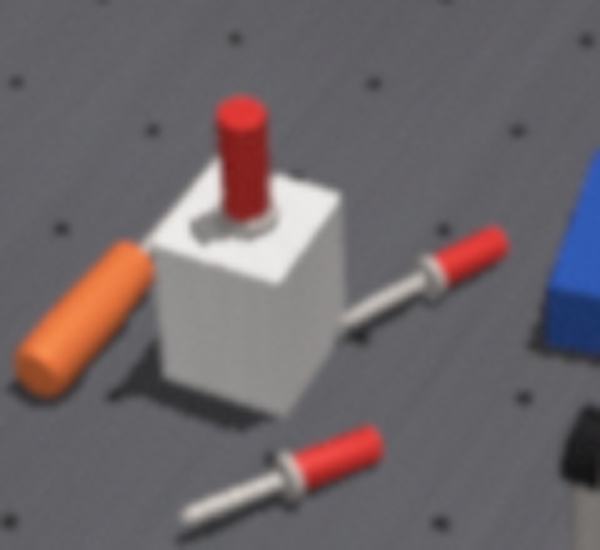

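View pics/pins_t.png

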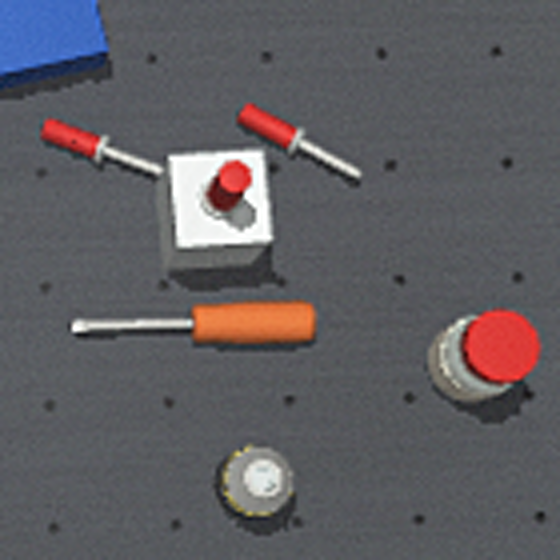

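View pics/wrist0.png

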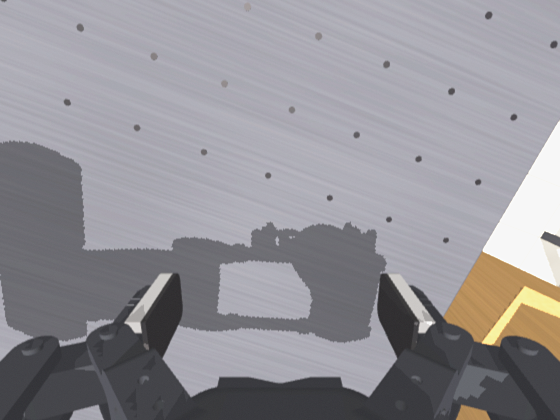

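The crops confirm it. The stand's pin at crop px (245,160) has the thick 20 mm handle and 26 mm collar, while the two lying pins are clearly slimmer. The gripper's jaws already run along the case's x, so I go above the objective.

Emit:
{"name": "move_arm", "arguments": {
  "series": [
    [0.028,0.03,0,0,1],
    [0.028,0.03,0,0,1],
    [0.028,0.03,0,0,1],
    [0.028,0.03,0,0,1],
    [0.028,0.03,0,0,1],
    [0.028,0.03,0,0,1],
    [0.028,0.03,0,0,1],
    [0.028,0.03,0,0,1],
    [0,0,0,0,1]
  ],
  "squeeze": 40
}}

```text
time: 2.68
eef_pos: [0.4292, -0.293, 0.2125]
tool_rot: [[0.344, 0.003, 0.939], [-0.939, -0.003, 0.344], [0.003, -1.0, 0.002]]
force: [-0.4, -1.0, -0.3]
finger_gap: 0.0855
```

Run:
```python
from h import *
s=r.sense();print(s['eef_pos'],s['force'],s['time'])
im=r.snapshot('wrist');save('w1',im);cal=r.get_calibration('wrist')
print({k:np.round(v,3).tolist() for k,v in cal.items()})
for l in('objective','pin','stand'):
  for d in r.tip_of('wrist',l)[:3]:
    print(l,np.round(d['position']),d['score'],onz(cal,d['position'],{'objective':0,'pin':.075,'stand':0}[l]))
for d in r.silhouettes('wrist','objective')[:2]:print(d['rect'],d['score'])
ct=r.get_calibration('top')
for p in((110,420),(135,455),(98,380),(143,390),(60,240),(75,365),(122,258),(175,400)):print(p,onz(ct,np.array(p)/1.4,0)[:2].round(3),onz(ct,np.array(p)/1.4,.28)[:2].round(3))
```

```text
[ 0.42921756 -0.29298441  0.2124879 ] [-0.3714681  -1.00240655 -0.25551512] 2.675
{'camera_matrix': [[336.362, 0.0, 279.455], [0.0, 336.362, 213.97], [0.0, 0.0, 1.0]], 'R': [[0.342, -0.94, 0.003], [-0.899, -0.327, 0.293], [-0.274, -0.103, -0.956]], 't': [-0.423, 0.25, 0.467]}
objective [262. 160.] 0.61 [ 0.44216426 -0.26866439  0.        ]
[260.1, 164.4, 42.1, 46.3] 0.64
(110, 420) [0.416 0.427] [0.406 0.303]
(135, 455) [0.356 0.379] [0.36  0.267]
(98, 380) [0.487 0.453] [0.459 0.323]
(143, 390) [0.467 0.372] [0.444 0.262]
(60, 240) [0.75  0.545] [0.657 0.392]
(75, 365) [0.514 0.497] [0.48  0.356]
(122, 258) [0.712 0.427] [0.629 0.303]
(175, 400) [0.448 0.314] [0.43  0.218]
```

View pics/w1.png

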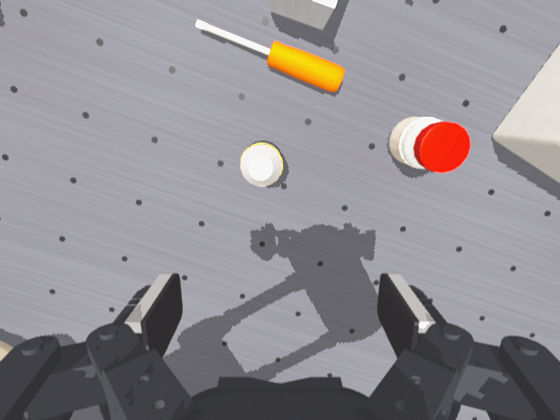

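The wrist view shows the loose objective at (262,163), its top cap at (261,168), with free space for the jaws left and right. The jar at (440,147) is clear.

Run:
```python
from h import *
cal=r.get_calibration('wrist')
print(onz(cal,(261,168),.072),onz(cal,(262,163),.058),onz(cal,(262,160),0))
ct=r.get_calibration('top');print(onz(ct,(366,279.5),.072),onz(ct,(364,280),.045))
for z in(0,.058,.072):print(proj(cal,[.4465,-.269,z]))
```

```text
[ 0.44471813 -0.27199329  0.072     ] [ 0.4471068  -0.27143915  0.058     ] [ 0.44120462 -0.27060946  0.        ]
[ 0.44543316 -0.26990386  0.072     ] [ 0.44616262 -0.26996355  0.045     ]
[262.17709558 154.98213555]
[259.33577474 162.72935715]
[258.49405129 165.02442289]
```

Emit:
{"name": "move_arm", "arguments": {
  "series": [
    [0.017,0.022,0,0,1],
    [0,0,-0.03,0,1],
    [0,0,-0.03,0,1],
    [0,0,-0.03,0,1],
    [0,0,-0.03,0,1],
    [0,0,-0.03,0,1],
    [0,0,-0.02,0,1],
    [0,0,0,0,1]
  ]
}}

```text
time: 3.92
eef_pos: [0.44, -0.2822, 0.0388]
tool_rot: [[0.325, 0.004, 0.946], [-0.946, -0.008, 0.325], [0.009, -1.0, 0.001]]
force: [-0.1, 1.1, 0.3]
finger_gap: 0.0853
```

Run:
```python
from h import *
im=r.snapshot('wrist');save('w2',im)
```

```text
(no output)
```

View pics/w2.png

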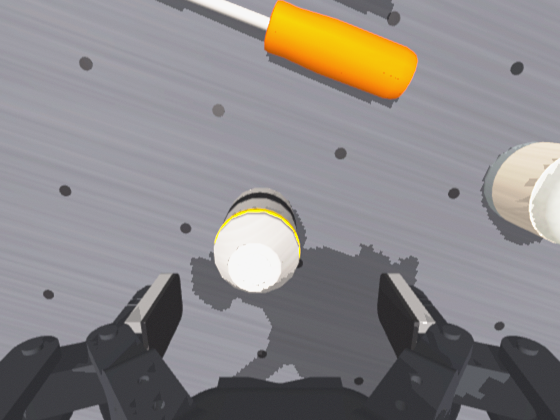

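Run:
```python
from h import *
cal=r.get_calibration('wrist');s=r.sense();print(s['eef_pos'])
print(onz(cal,(256,266),.072),onz(cal,(257,247),.058),proj(cal,s['eef_pos']))
```

```text
[ 0.44075676 -0.2827738   0.03968433]
[ 0.44787597 -0.26932089  0.072     ] [ 0.45048857 -0.26813104  0.058     ] [279.7562307  258.13103274]
```

Emit:
{"name": "move_arm", "arguments": {
  "series": [
    [0.006,0.011,-0.003,0,1],
    [0,0,0,0,1]
  ]
}}

```text
time: 4.22
eef_pos: [0.448, -0.2726, 0.0384]
tool_rot: [[0.324, 0.008, 0.946], [-0.946, -0.012, 0.324], [0.013, -1.0, 0.004]]
force: [0.5, 0.6, -0.1]
finger_gap: 0.0853
```

Emit:
{"name": "move_arm", "arguments": {
  "series": [
    [0.001,0.003,-0.002,0,0.55],
    [0,0,0,0,0.3],
    [0,0,0,0,0.1],
    [0,0,0,0,0],
    [0,0,0,0,0],
    [0,0,0,0,0]
  ],
  "squeeze": 40
}}

```text
time: 4.97
eef_pos: [0.4494, -0.2677, 0.0383]
tool_rot: [[0.324, 0.009, 0.946], [-0.946, -0.01, 0.324], [0.012, -1.0, 0.005]]
force: [-0.2, 0.7, 0.8]
finger_gap: 0.034
```

Run:
```python
from h import *
im=r.snapshot('wrist');save('w3',im);print(r.sense()['finger_gap'])
```

```text
0.03401879098482144
```

View pics/w3.png

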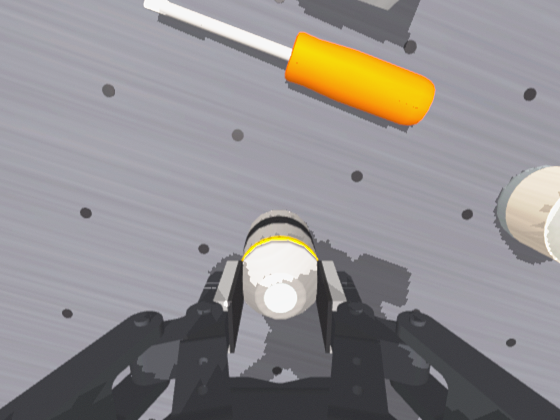

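Run:
```python
from h import *
cal=r.get_calibration('wrist');s=r.sense();p=s['eef_pos'];print(p)
for dz in(0,.034):print(proj(cal,p+[0,0,dz]))
print(onz(cal,(280,297),.072),onz(cal,(280,278),.058))
```

```text
[ 0.44936546 -0.26768826  0.03831666]
[279.75083004 258.19284316]
[280.72995124 291.05056814]
[ 0.44636779 -0.26838757  0.072     ] [ 0.44812653 -0.26797897  0.058     ]
```

Emit:
{"name": "move_arm", "arguments": {
  "series": [
    [0,0,0.01,0,0],
    [0,0,0.02,0,0],
    [0,0,0.03,0,0],
    [0,0,0.03,0,0],
    [0,0,0,0,0]
  ],
  "squeeze": 60
}}

```text
time: 5.65
eef_pos: [0.4485, -0.2682, 0.1312]
tool_rot: [[0.324, 0.007, 0.946], [-0.946, -0.01, 0.324], [0.012, -1.0, 0.003]]
force: [-0.2, 0.1, -2.1]
finger_gap: 0.0327
```

Run:
```python
from h import *
im=r.snapshot('wrist');save('w4',im,(150,180,420,400),2);im=r.snapshot('scene');save('s4',im,(110,200,260,340),4);print(r.sense()['finger_gap'],r.sense()['eef_pos'],r.sense()['force'])
```

```text
0.03267674190868779 [ 0.44662507 -0.26673542  0.12851293] [ 0.08946389  0.25345838 -2.10116927]
```

View pics/w4.png

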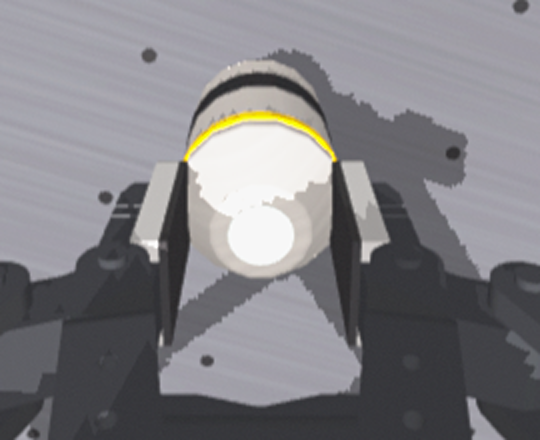

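View pics/s4.png

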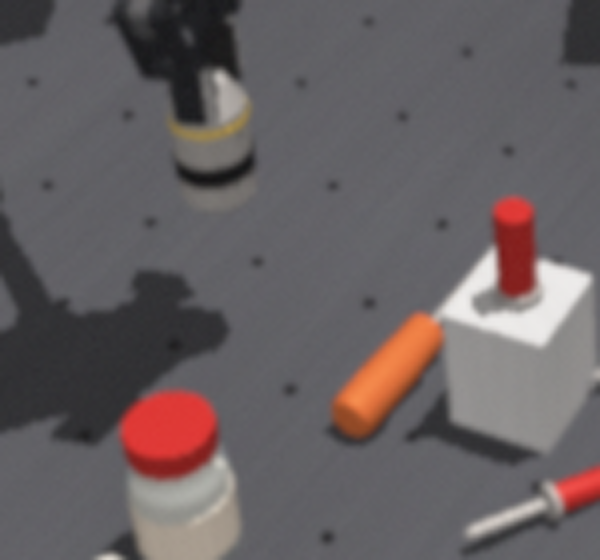

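Held upright, about 2 N on the wrist. Now raise and carry it to short of the case for a better look.

Emit:
{"name": "move_arm", "arguments": {
  "series": [
    [0,0,0.04,0,0],
    [0.008,0.03,0.04,0.035,0],
    [0.012,0.045,0.04,0.035,0],
    [0.012,0.045,0.02,0,0],
    [0.012,0.045,0,0,0],
    [0.012,0.045,0,0,0],
    [0.012,0.045,0,0,0],
    [0.012,0.02,0,0,0],
    [0,0,0,0,0]
  ]
}}

```text
time: 6.88
eef_pos: [0.5211, 0.0189, 0.2558]
tool_rot: [[0.388, -0.024, 0.921], [-0.921, 0.004, 0.389], [-0.013, -1.0, -0.02]]
force: [0.1, -0.2, -1.7]
finger_gap: 0.0236
```

Run:
```python
from h import *
s=r.sense();print(s['eef_pos'],s['finger_gap'])
im=r.snapshot('wrist');save('w5',im,s=1.4);cal=r.get_calibration('wrist')
print({k:np.round(v,4).tolist() for k,v in cal.items()})
for l in('pocket','lid_hinge','lid_edge','hasp_hinge','loop','spare','case'):
    print(l,[(np.round(d['position']).tolist(),round(d['score'],2)) for d in r.tip_of('wrist',l)[:2]])
```

```text
[0.52113997 0.01892386 0.25583582] 0.023564019109673852
{'camera_matrix': [[336.3619, 0.0, 279.4552], [0.0, 336.3619, 213.9696], [0.0, 0.0, 1.0]], 'R': [[0.3872, -0.9219, -0.0137], [-0.8738, -0.3716, 0.3136], [-0.2942, -0.1095, -0.9495]], 't': [-0.181, 0.4046, 0.5747]}
pocket [([177.0, 16.0], 0.6)]
lid_hinge [([56.0, 68.0], 0.93)]
lid_edge []
hasp_hinge [([254.0, 62.0], 0.78)]
loop [([281.0, 71.0], 0.56)]
spare [([177.0, 127.0], 0.65)]
case [([194.0, 75.0], 0.79)]
```

View pics/w5.png

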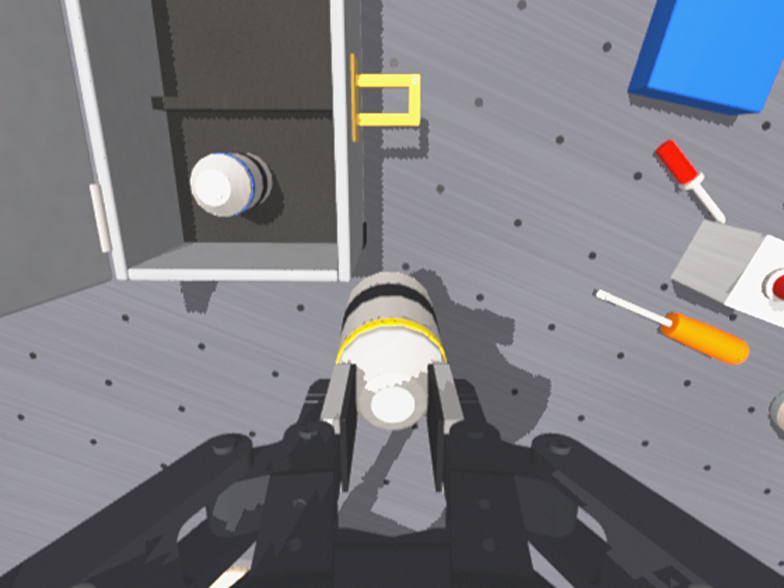

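Run:
```python
from h import *
s=r.sense();print(s['eef_pos'],s['finger_gap'],s['time'])
im=r.snapshot('wrist');save('w6',im,(210,180,350,360),4);cal=r.get_calibration('wrist')
p=s['eef_pos'];R=s['tool_rot'];R=np.array(R)
for d in (0,.008,.011):
  for h in(0,.0337,-.0383): print(d,h,proj(cal,p+R[:,1]*(d-h)).round(1))
im=r.snapshot('scene');save('s6',im,(150,100,350,250),4)
print(r.sense()['finger_gap'])
```

```text
[0.52122208 0.01669061 0.2579988 ] 0.023094042408167724 7.275
0 0 [280.1 258.4]
0 0.0337 [280.1 291.3]
0 -0.0383 [280.  233.1]
0.008 0 [280.  252.3]
0.008 0.0337 [280.1 282.2]
0.008 -0.0383 [280.  228.8]
0.011 0 [280.  250.1]
0.011 0.0337 [280.1 279. ]
0.011 -0.0383 [280.  227.3]
0.02319921520493186
```

View pics/w6.png

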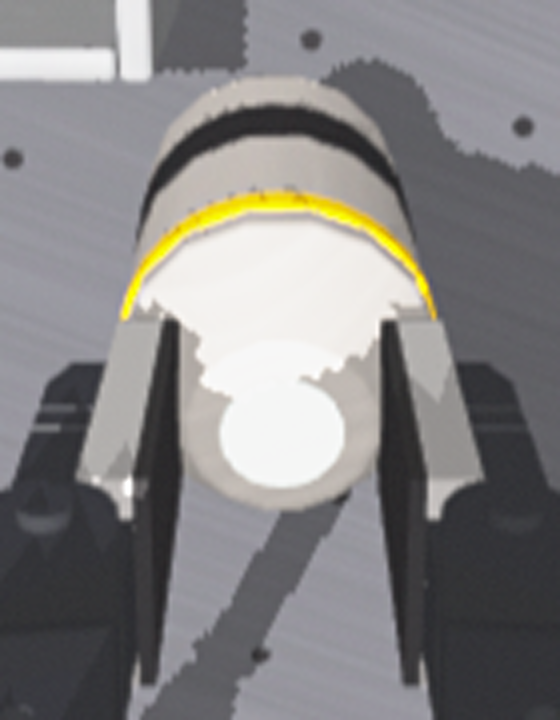

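View pics/s6.png

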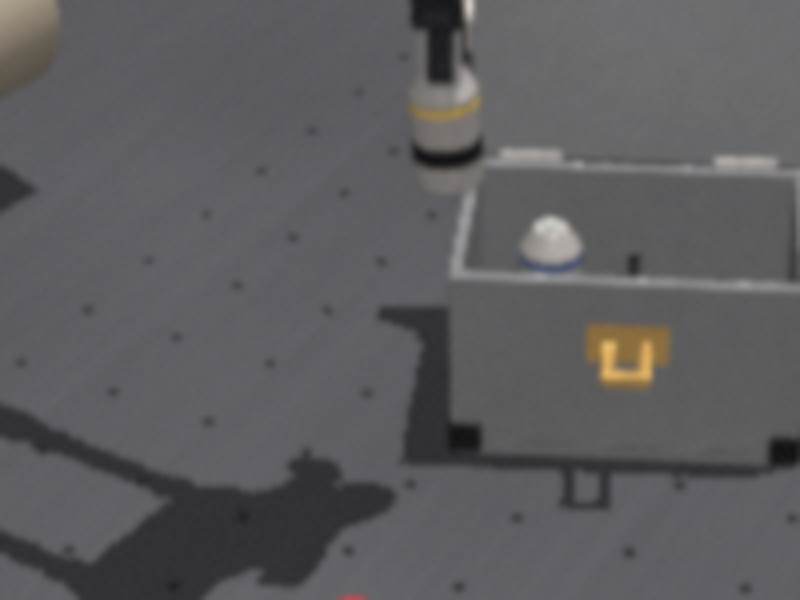

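Run:
```python
from h import *
from scipy.optimize import least_squares
cs=r.get_calibration('scene');cal=r.get_calibration('wrist');s=r.sense();p=np.array(s['eef_pos'])
print(p,proj(cs,p))
for z in(.15,.17,.19,.21,.23,.25,.27,.29): print(z,proj(cs,[p[0],p[1],z]).round(1),proj(cal,[p[0],p[1],z]).round(1))
# cap in scene crop ~ (447,70)?; lateral free: tri cap & using wrist
print('cap tri',tri([(cal,(280.5,288)),(cs,(150+447/4,100+68/4))]))
```

```text
[0.5213416  0.0169376  0.25808219] [260.54182389 126.05695289]
0.15 [261.5 167.8] [281.3 201.7]
0.17 [261.4 160.4] [281.1 208.8]
0.19 [261.2 152.9] [280.9 217. ]
0.21 [261.  145.2] [280.7 226.6]
0.23 [260.8 137.3] [280.4 238. ]
0.25 [260.6 129.3] [280.1 251.8]
0.27 [260.4 121.2] [279.7 268.8]
0.29 [260.2 112.9] [279.2 290.1]
cap tri [0.5222056  0.01616786 0.28263914]
```

Run:
```python
from h import *
cal=r.get_calibration('wrist');s=r.sense();p=np.array(s['eef_pos']);R=np.array(s['tool_rot'])
print(R.round(3))
for zo in(.011,0,-.011):
  for d in(.008,0,-.01,-.02,-.03):
    for g in(.0235,.04): print(zo,d,g,proj(cal,p+R@[g/2,d,zo]).round(),proj(cal,p+R@[-g/2,d,zo]).round())
```

```text
[[ 0.385 -0.02   0.923]
 [-0.923  0.004  0.385]
 [-0.011 -1.    -0.017]]
0.011 0.008 0.0235 [302. 233.] [258. 233.]
0.011 0.008 0.04 [317. 233.] [243. 233.]
0.011 0 0.0235 [303. 239.] [257. 239.]
0.011 0 0.04 [319. 239.] [241. 239.]
0.011 -0.01 0.0235 [304. 246.] [256. 246.]
0.011 -0.01 0.04 [321. 246.] [239. 246.]
0.011 -0.02 0.0235 [306. 254.] [254. 254.]
0.011 -0.02 0.04 [324. 254.] [236. 254.]
0.011 -0.03 0.0235 [307. 264.] [253. 264.]
0.011 -0.03 0.04 [326. 264.] [234. 264.]
0 0.008 0.0235 [301. 252.] [258. 252.]
0 0.008 0.04 [316. 252.] [243. 252.]
0 0 0.0235 [302. 258.] [258. 258.]
0 0 0.04 [318. 258.] [242. 258.]
0 -0.01 0.0235 [304. 267.] [256. 267.]
0 -0.01 0.04 [320. 267.] [240. 267.]
0 -0.02 0.0235 [305. 276.] [255. 276.]
0 -0.02 0.04 [323. 276.] [237. 276.]
0 -0.03 0.0235 [307. 287.] [253. 287.]
0 -0.03 0.04 [325. 287.] [235. 287.]
-0.011 0.008 0.0235 [301. 270.] [259. 270.]
-0.011 0.008 0.04 [316. 270.] [244. 270.]
-0.011 0 0.0235 [302. 277.] [258. 277.]
-0.011 0 0.04 [317. 277.] [243. 277.]
-0.011 -0.01 0.0235 [303. 286.] [257. 286.]
-0.011 -0.01 0.04 [319. 286.] [240. 286.]
-0.011 -0.02 0.0235 [305. 297.] [255. 297.]
-0.011 -0.02 0.04 [322. 297.] [238. 297.]
-0.011 -0.03 0.0235 [306. 309.] [254. 309.]
-0.011 -0.03 0.04 [324. 309.] [235. 309.]
```

The objective is being held only on its taper and has slid down about 10 mm: the cap triangulates to z 0.283 with the TCP at 0.258, and the pads seem to end about 25 mm behind the TCP. I'll set it down beside the case and grip again lower.

Emit:
{"name": "move_arm", "arguments": {
  "series": [
    [0.003,-0.008,-0.012,0,0],
    [0.006,-0.016,-0.02,0,0],
    [0.007,-0.018,-0.025,0,0],
    [0.007,-0.018,-0.025,0,0],
    [0.004,-0.012,-0.025,0,0],
    [0,0,-0.02,0,0]
  ],
  "squeeze": 40
}}

```text
time: 8.12
eef_pos: [0.5499, -0.0611, 0.1257]
tool_rot: [[0.384, -0.016, 0.923], [-0.923, 0.001, 0.384], [-0.007, -1.0, -0.014]]
force: [-0.0, 0.0, -1.3]
finger_gap: 0.0232
```

Run:
```python
from h import *
s=r.sense();p=np.array(s['eef_pos']);print(p,s['finger_gap'],s['force'])
im=r.snapshot('wrist');save('w7',im,(210,180,350,360),3);cal=r.get_calibration('wrist')
im2=r.snapshot('scene');save('s7',im2,(150,120,350,270),4);cs=r.get_calibration('scene')
for z in (p[2]-.07,p[2]-.06,p[2]-.05,p[2]-.04,p[2]+.02,p[2]+.03):print(z-p[2],(4*(proj(cs,[p[0],p[1],z])-[150,120])).round(),(3*(proj(cal,[p[0],p[1],z])-[210,180])).round())
print(r.sense()['finger_gap'])
```

```text
[ 0.54987496 -0.06111318  0.12569689] 0.023225807787707952 [-0.04417985  0.01197645 -1.33363606]
-0.07 [429. 405.] [219. 105.]
-0.06 [428. 391.] [219. 119.]
-0.05 [428. 377.] [219. 133.]
-0.04000000000000001 [427. 363.] [219. 150.]
0.01999999999999999 [425. 275.] [218. 289.]
0.03 [424. 260.] [218. 323.]
0.023132140343927382
```

View pics/w7.png

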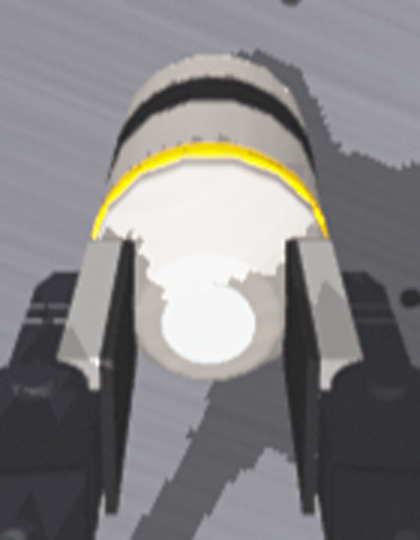

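View pics/s7.png

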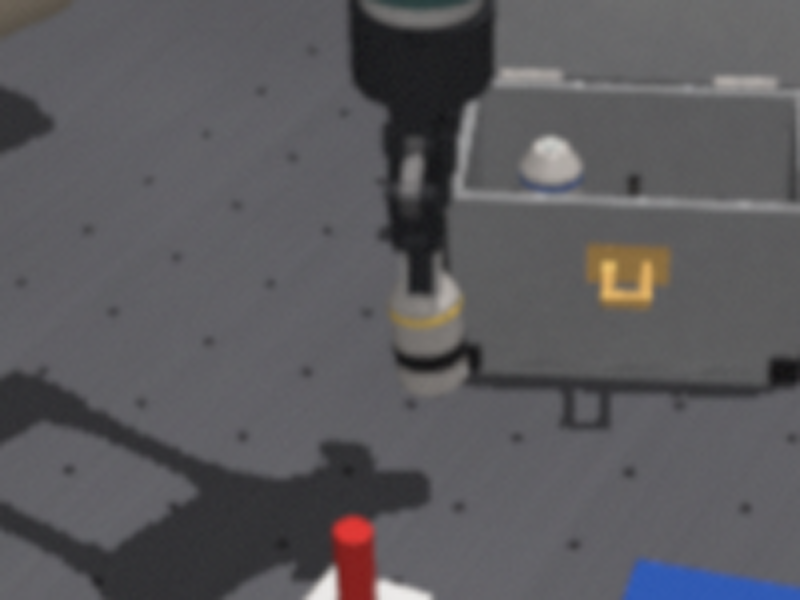

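Emit:
{"name": "move_arm", "arguments": {
  "series": [
    [0,0,-0.02,0,0],
    [0,0,-0.025,0,0],
    [0,0,-0.015,0,0],
    [0,0,-0.006,0,0],
    [0,0,0,0,0]
  ]
}}

```text
time: 8.85
eef_pos: [0.5504, -0.0613, 0.0593]
tool_rot: [[0.385, -0.015, 0.923], [-0.923, 0.001, 0.385], [-0.007, -1.0, -0.014]]
force: [0.7, -0.4, -2.6]
finger_gap: 0.0233
```

Emit:
{"name": "move_arm", "arguments": {
  "series": [
    [0,0,-0.004,0,0],
    [0,0,-0.003,0,0],
    [0,0,0,0,0]
  ]
}}

```text
time: 9.22
eef_pos: [0.5517, -0.0616, 0.0536]
tool_rot: [[0.385, -0.012, 0.923], [-0.923, 0.0, 0.385], [-0.005, -1.0, -0.011]]
force: [-0.2, 0.3, -2.4]
finger_gap: 0.0232
```

Emit:
{"name": "move_arm", "arguments": {
  "series": [
    [0,0,-0.003,0,0],
    [0,0,-0.003,0,0],
    [0,0,0,0,0]
  ]
}}

```text
time: 9.6
eef_pos: [0.5535, -0.0616, 0.0487]
tool_rot: [[0.385, -0.008, 0.923], [-0.923, -0.0, 0.385], [-0.003, -1.0, -0.007]]
force: [0.7, 0.9, -0.5]
finger_gap: 0.0228
```

Emit:
{"name": "move_arm", "arguments": {
  "series": [
    [0,0,-0.002,0,0],
    [0,0,0,0,0]
  ]
}}

```text
time: 9.85
eef_pos: [0.5555, -0.0612, 0.0485]
tool_rot: [[0.384, -0.003, 0.923], [-0.923, 0.0, 0.384], [-0.002, -1.0, -0.003]]
force: [0.0, -0.2, -1.0]
finger_gap: 0.0225
```

Run:
```python
from h import *
s=r.sense();p=np.array(s['eef_pos']);print(p,s['finger_gap'],s['force'])
im=r.snapshot('wrist');save('w8',im,(210,180,350,360),3);cal=r.get_calibration('wrist')
im2=r.snapshot('scene');save('s8',im2,(180,150,320,270),5);cs=r.get_calibration('scene')
for z in (p[2]-.06,p[2]-.05,p[2]-.04,p[2]+.02,p[2]+.03):print(z-p[2],(5*(proj(cs,[p[0],p[1],z])-[180,150])).round(),(3*(proj(cal,[p[0],p[1],z])-[210,180])).round())
```

```text
[ 0.55547661 -0.0611752   0.04848989] 0.022533539451430287 [ 0.01003168 -0.20652903 -0.98271269]
-0.06 [400. 472.] [210. 125.]
-0.05 [399. 456.] [210. 140.]
-0.04 [399. 439.] [209. 155.]
0.019999999999999997 [396. 337.] [209. 289.]
0.030000000000000006 [395. 320.] [209. 321.]
```

View pics/w8.png

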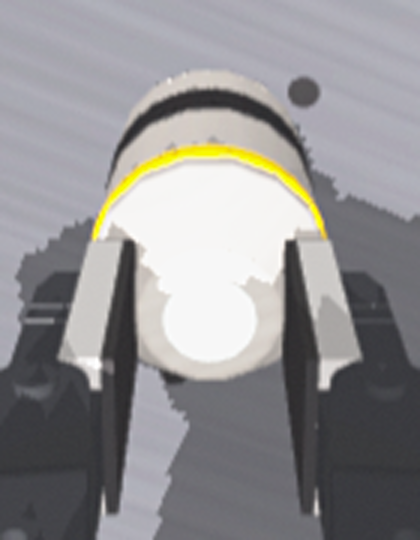

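View pics/s8.png

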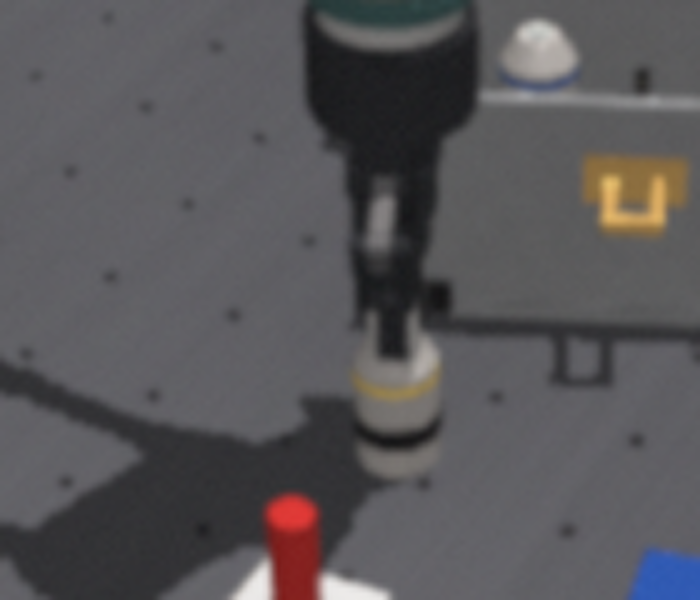

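Emit:
{"name": "move_arm", "arguments": {
  "series": [
    [-0.001,0,-0.002,0,0],
    [0,0,0,0,0]
  ],
  "squeeze": 20
}}

```text
time: 10.2
eef_pos: [0.5564, -0.0609, 0.0484]
tool_rot: [[0.384, 0.001, 0.923], [-0.923, 0.001, 0.384], [-0.0, -1.0, 0.001]]
force: [-0.7, 0.2, -2.2]
finger_gap: 0.023
```

Emit:
{"name": "move_arm", "arguments": {
  "series": [
    [0,0,-0.004,0,0],
    [0,0,0,0,0]
  ]
}}

```text
time: 10.45
eef_pos: [0.5573, -0.0611, 0.0487]
tool_rot: [[0.384, 0.004, 0.923], [-0.923, -0.0, 0.384], [0.002, -1.0, 0.004]]
force: [-0.2, -0.5, -2.6]
finger_gap: 0.0228
```

Emit:
{"name": "move_arm", "arguments": {
  "series": [
    [0,0,-0.005,0,0],
    [0,0,-0.005,0,0]
  ]
}}

```text
time: 10.7
eef_pos: [0.5607, -0.0608, 0.0481]
tool_rot: [[0.383, 0.013, 0.924], [-0.924, -0.0, 0.383], [0.006, -1.0, 0.012]]
force: [-8.7, 4.0, 41.3]
finger_gap: 0.0228
```

Firm contact now: 41 N, with the foot on the table. I ease off and release.

Emit:
{"name": "move_arm", "arguments": {
  "series": [
    [-0.001,0,0.003,0,0],
    [0,0,0,0,0.3],
    [0,0,0,0,0.4],
    [0,0,0,0,0.6],
    [0,0,0,0,1],
    [0,0,0,0,1],
    [0,0,0,0,1]
  ]
}}

```text
time: 11.58
eef_pos: [0.5583, -0.0613, 0.0488]
tool_rot: [[0.384, 0.01, 0.923], [-0.923, -0.001, 0.384], [0.004, -1.0, 0.009]]
force: [0.5, 0.0, -0.1]
finger_gap: 0.0853
```

Run:
```python
from h import *
s=r.sense();p=np.array(s['eef_pos']);R=np.array(s['tool_rot']);print(p,R.round(3),s['finger_gap'],s['force'])
im=r.snapshot('wrist');save('w9',im);cal=r.get_calibration('wrist')
print(proj(cal,p), 'tool z',R[:,2])
im2=r.snapshot('scene');save('s9',im2,(180,150,320,270),4)
```

```text
[ 0.55826442 -0.06132477  0.04876008] [[ 0.384  0.01   0.923]
 [-0.923 -0.001  0.384]
 [ 0.004 -1.     0.009]] 0.08534840927948632 [ 0.54148967  0.04192287 -0.08472836]
[279.86855636 258.16628775] tool z [0.92343923 0.38365006 0.00852142]
```

View pics/w9.png

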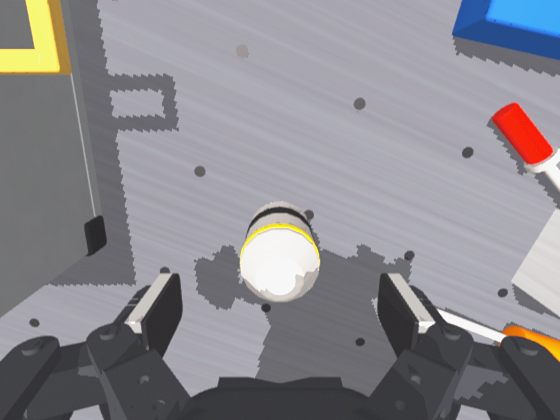

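View pics/s9.png

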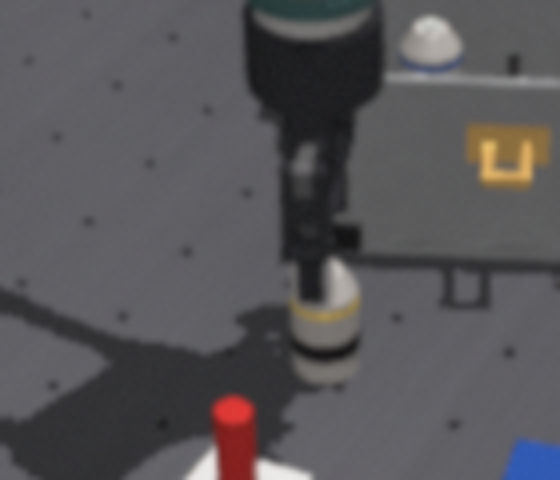

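Upright and free at (281,262). I shift about 4 mm and go 36 mm lower for a grip on the cylinder.

Emit:
{"name": "move_arm", "arguments": {
  "series": [
    [0.004,0.002,0,0,1],
    [0,0,-0.015,0,1],
    [0,0,-0.014,0,1],
    [0,0,-0.008,0,1],
    [0,0,0,0,1]
  ]
}}

```text
time: 12.3
eef_pos: [0.5618, -0.059, 0.0084]
tool_rot: [[0.384, 0.008, 0.923], [-0.923, -0.0, 0.384], [0.003, -1.0, 0.007]]
force: [-0.5, 0.1, -0.0]
finger_gap: 0.0853
```

Run:
```python
from h import *
s=r.sense();p=np.array(s['eef_pos']);cal=r.get_calibration('wrist')
im=r.snapshot('wrist');save('w10',im)
for z in(.058,.072):print(p,proj(cal,[p[0],p[1],z]))
```

```text
[ 0.56177925 -0.05895844  0.00839272] [280.44233299 311.50153052]
[ 0.56177925 -0.05895844  0.00839272] [280.67103176 334.44639877]
```

View pics/w10.png

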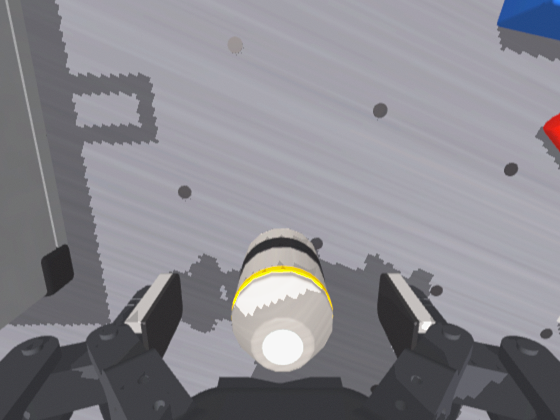

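Emit:
{"name": "move_arm", "arguments": {
  "series": [
    [-0.002,-0.001,0.004,0,0.6],
    [0,0,0,0,0.3],
    [0,0,0,0,0],
    [0,0,0,0,0],
    [0,0,0,0,0]
  ],
  "squeeze": 40
}}

```text
time: 12.98
eef_pos: [0.5606, -0.0603, 0.0141]
tool_rot: [[0.384, 0.011, 0.923], [-0.923, -0.001, 0.384], [0.005, -1.0, 0.01]]
force: [0.1, -0.2, -1.5]
finger_gap: 0.0386
```

Run:
```python
from h import *
s=r.sense();print(s['eef_pos'],s['finger_gap'],s['force'])
im=r.snapshot('wrist');save('w11',im,(150,180,420,400),2)
```

```text
[ 0.5606104  -0.06032346  0.01414466] 0.03861044533258763 [ 0.07925682 -0.20847243 -1.5407553 ]
```

View pics/w11.png

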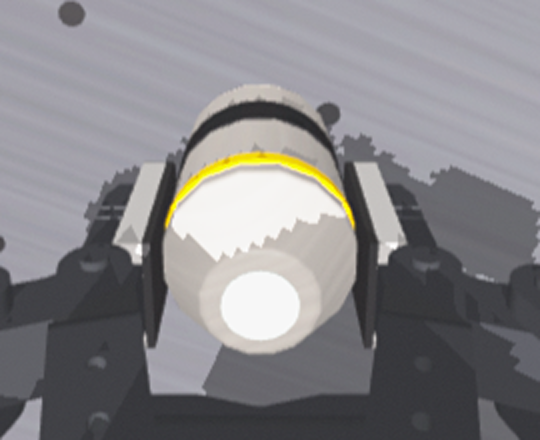

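Emit:
{"name": "move_arm", "arguments": {
  "series": [
    [0,0,0.015,0,0],
    [0,0,0.03,0,0],
    [0,0,0.04,0,0],
    [0,0,0.04,0,0],
    [0,0,0.04,0,0],
    [0,0,0.03,0,0],
    [0,0,0,0,0]
  ],
  "squeeze": 60
}}

```text
time: 13.9
eef_pos: [0.5588, -0.0597, 0.2198]
tool_rot: [[0.384, 0.013, 0.923], [-0.923, -0.001, 0.384], [0.006, -1.0, 0.011]]
force: [0.4, -0.7, -2.6]
finger_gap: 0.0382
```

Run:
```python
from h import *
s=r.sense();p=np.array(s['eef_pos']);print(p,s['finger_gap'],s['force'],np.array(s['tool_rot']).round(3).tolist())
im=r.snapshot('wrist');save('w12',im,s=1.4);cal=r.get_calibration('wrist');np.save('w12cal.npy',cal,allow_pickle=True)
```

```text
[ 0.55884419 -0.05974339  0.21978548] 0.038242086526723555 [ 0.41831012 -0.70216053 -2.57597801] [[0.384, 0.013, 0.923], [-0.923, -0.001, 0.384], [0.006, -1.0, 0.011]]
```

View pics/w12.png

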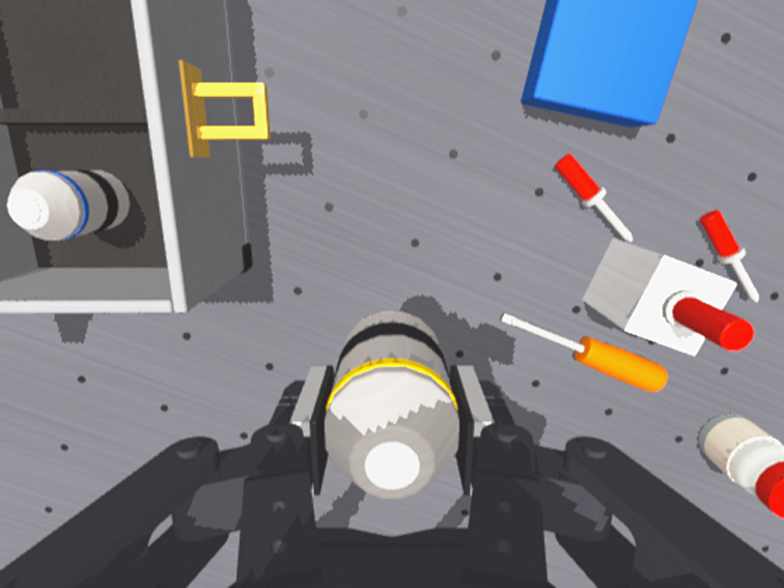

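```bash
cat > fit2.py <<'E'
from fit import *
w5=dict(camera_matrix=[[336.3619,0,279.4552],[0,336.3619,213.9696],[0,0,1]],R=[[0.3872,-0.9219,-0.0137],[-0.8738,-0.3716,0.3136],[-0.2942,-0.1095,-0.9495]],t=[-0.181,0.4046,0.5747])
w12=np.load('w12cal.npy',allow_pickle=True).item()
ob2=[(w5,[-.075,.11,.13],350,280),(w5,[.075,.11,.13],118,281),(w5,[-.118,0,.091],420,101),(w5,[-.075+.004,0,.13],339,100),
(w12,[-.075,.11,.13],187,311),(w12,[-.118,0,.091],269,112)]
def f2(q):
    e=[]
    for c,X,u,v in ob2:e+=list(1.0*(proj(c,W(q,X))-np.array([u,v])/1.4))
    return np.array(e)
def F(q):return np.r_[f(q),2*f2(q)]
q=least_squares(F,[.5786,.1518,-4.311],loss='soft_l1',f_scale=2.).x
E
python3 - <<'E'
from fit2 import *
print(q,np.degrees(q[2])+360,f(q).reshape(-1,2).round(1).tolist(),f2(q).reshape(-1,2).round(1).tolist())
q2=least_squares(f2,q).x;print('wrist only',q2,f2(q2).reshape(-1,2).round(1).tolist())
for k in P:print(k,W(q,P[k]).round(4),W(q2,P[k]).round(4))
print('target',W(q,[-.01,-.052,.045]),W(q2,[-.01,-.052,.045]))
np.save('q.npy',q)
E
```

```text
[ 0.57728522  0.15265103 -4.32091647] 112.42972273344287 [[-0.7, 1.1], [-0.8, 2.3], [0.1, -0.9], [0.2, -1.4], [-3.3, -2.5], [0.2, 0.7], [2.8, 1.3], [0.1, -0.0], [0.1, 1.6], [0.4, 0.9], [1.2, -2.2], [-2.9, -0.1], [-2.6, -1.4], [-2.6, 2.3]] [[0.5, 2.0], [-1.7, -0.3], [0.2, -0.2], [0.4, -4.1], [0.9, 2.7], [-0.7, -0.5]]
wrist only [ 0.57703642  0.1525745  -4.31976547] [[0.6, 2.2], [-1.6, 0.1], [0.2, -0.0], [0.3, -3.9], [1.0, 3.0], [-0.7, -0.4]]
pocket [0.6254 0.1725 0.045 ] [0.6251 0.1725 0.045 ]
lid_hinge [0.5487 0.222  0.13  ] [0.5483 0.2219 0.13  ]
hasp_hinge [0.6078 0.0787 0.142 ] [0.6076 0.0787 0.142 ]
loop [0.6152 0.0607 0.091 ] [0.6151 0.0606 0.091 ]
case [0.5773 0.1527 0.    ] [0.577  0.1526 0.    ]
target [0.62916682 0.16324814 0.045     ] [0.62890579 0.16323132 0.045     ]
```

Emit:
{"name": "move_arm", "arguments": {
  "series": [
    [0.005,0.015,0,0,0],
    [0.01,0.032,0,0,0],
    [0.011,0.036,0,0,0],
    [0.011,0.036,0,0,0],
    [0.011,0.036,0,0,0],
    [0.011,0.036,0,0,0],
    [0.008,0.024,0,0,0],
    [0.003,0.01,0,0,0],
    [0,0,0,0,0]
  ]
}}

```text
time: 15.08
eef_pos: [0.6207, 0.1807, 0.1997]
tool_rot: [[0.385, -0.022, 0.923], [-0.923, 0.002, 0.385], [-0.01, -1.0, -0.019]]
force: [-0.4, 0.0, -2.0]
finger_gap: 0.038
```

Run:
```python
from h import *
s=r.sense();p=np.array(s['eef_pos']);print(p,s['finger_gap'],s['force'],np.array(s['tool_rot']).round(3).tolist())
im=r.snapshot('wrist');save('w13',im,s=1.4)
im=r.snapshot('scene');save('s13',im,(200,20,420,230),3)
```

```text
[0.62074119 0.18065141 0.19972955] 0.03800088306420339 [-0.43990226  0.02585181 -1.97990994] [[0.385, -0.022, 0.923], [-0.923, 0.002, 0.385], [-0.01, -1.0, -0.019]]
```

View pics/w13.png

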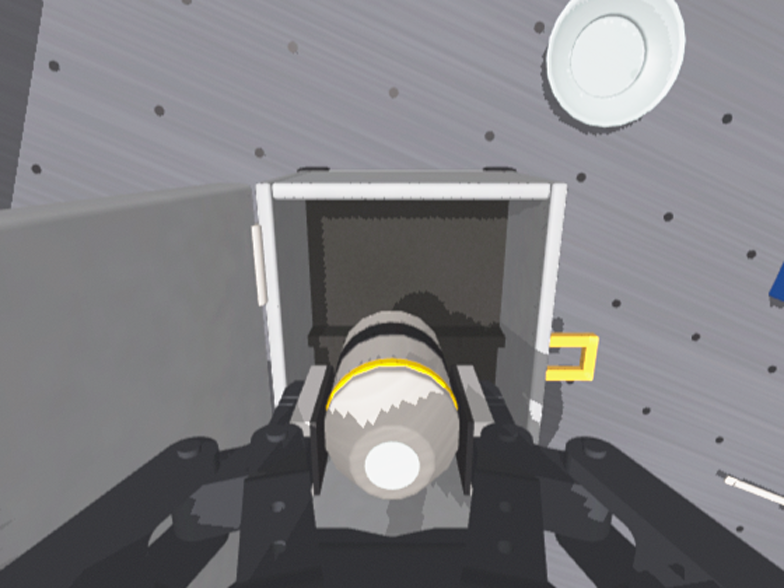

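View pics/s13.png

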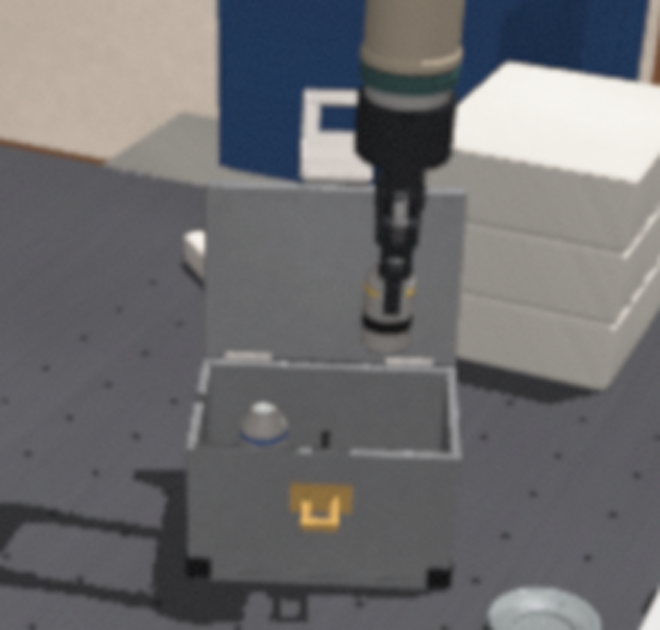

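Grip is steady at 0.038. The TCP is over the pocket, with the ridge at (400,335) and the pocket beyond it in view. Centre it and go down in stages.

Emit:
{"name": "move_arm", "arguments": {
  "series": [
    [0.006,-0.008,0,0,0],
    [0.006,-0.008,-0.01,0,0],
    [0,0,-0.03,0,0],
    [0,0,-0.03,0,0],
    [0,0,-0.02,0,0],
    [0,0,0,0,0]
  ]
}}

```text
time: 15.92
eef_pos: [0.6348, 0.154, 0.1071]
tool_rot: [[0.376, -0.019, 0.927], [-0.927, -0.001, 0.376], [-0.007, -1.0, -0.018]]
force: [1.1, -0.3, -1.9]
finger_gap: 0.0385
```

Run:
```python
from fit2 import *
s=r.sense();p=np.array(s['eef_pos']);d=p[:2]-q[:2];c,sn=np.cos(q[2]),np.sin(q[2]);print(p,s['finger_gap'],s['force'],'case',c*d[0]+sn*d[1],-sn*d[0]+c*d[1])
im=r.snapshot('wrist');save('w14',im,s=1.4)
```

```text
[0.63479628 0.1540441  0.10713726] 0.038502576180656625 [ 1.08058682 -0.25837797 -1.85889249] case -0.02065566118523334 -0.05369178026257066
```

View pics/w14.png

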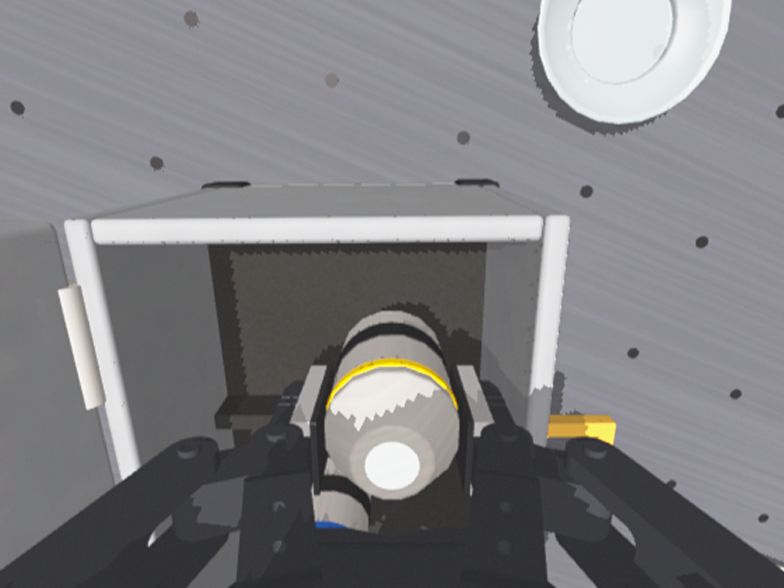

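Emit:
{"name": "move_arm", "arguments": {
  "series": [
    [-0.003,0.008,-0.01,0,0],
    [0,0,-0.02,0,0],
    [0,0,-0.01,0,0],
    [0,0,0,0,0]
  ]
}}

```text
time: 16.48
eef_pos: [0.6348, 0.1632, 0.0701]
tool_rot: [[0.375, -0.01, 0.927], [-0.927, 0.001, 0.375], [-0.005, -1.0, -0.009]]
force: [0.6, -0.1, -0.4]
finger_gap: 0.0387
```

Emit:
{"name": "move_arm", "arguments": {
  "series": [
    [0,0,-0.006,0,0],
    [0,0,-0.003,0,0],
    [0,0,0,0,0]
  ]
}}

```text
time: 16.85
eef_pos: [0.6359, 0.1636, 0.0621]
tool_rot: [[0.375, -0.007, 0.927], [-0.927, 0.002, 0.375], [-0.004, -1.0, -0.006]]
force: [-0.0, -0.6, -2.2]
finger_gap: 0.0378
```

Run:
```python
from fit2 import *
s=r.sense();p=np.array(s['eef_pos']);d=p[:2]-q[:2];c,sn=np.cos(q[2]),np.sin(q[2]);print(p,s['finger_gap'],s['force'],'case',c*d[0]+sn*d[1],-sn*d[0]+c*d[1])
im=r.snapshot('wrist');save('w15',im,s=1.4)
```

```text
[0.63587385 0.16364117 0.06210328] 0.0378274301614551 [-0.02548984 -0.60655201 -2.182067  ] case -0.012195775061392524 -0.05834958819514374
```

View pics/w15.png

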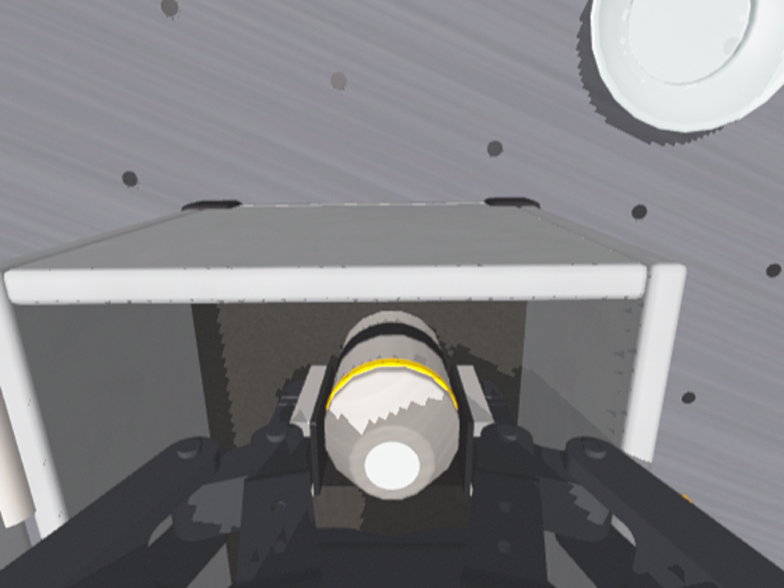

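Emit:
{"name": "move_arm", "arguments": {
  "series": [
    [0,0,-0.003,0,0],
    [0,0,0,0,0]
  ]
}}

```text
time: 17.15
eef_pos: [0.6365, 0.1637, 0.0597]
tool_rot: [[0.375, -0.006, 0.927], [-0.927, 0.002, 0.375], [-0.004, -1.0, -0.005]]
force: [0.6, -0.8, -1.2]
finger_gap: 0.0382
```

Emit:
{"name": "move_arm", "arguments": {
  "series": [
    [-0.001,0,-0.003,0,0],
    [0,0,0,0,0]
  ]
}}

```text
time: 17.4
eef_pos: [0.6368, 0.1638, 0.0599]
tool_rot: [[0.375, -0.002, 0.927], [-0.927, 0.002, 0.375], [-0.003, -1.0, -0.001]]
force: [-0.7, -0.1, -2.1]
finger_gap: 0.0377
```

Height matches the floor (0.045 plus the 0.0145 grip offset) and the descent has stalled. Release, opening only partway.

Emit:
{"name": "move_arm", "arguments": {
  "series": [
    [0,0,0,0,0.5],
    [0,0,0,0,0.6],
    [0,0,0,0,0.66],
    [0,0,0,0,0.66],
    [0,0,0.01,0,0.66],
    [0,0,0.02,0,0.66],
    [0,0,0.03,0,0.66],
    [0,0,0.03,0,0.66]
  ]
}}

```text
time: 18.4
eef_pos: [0.634, 0.1664, 0.1509]
tool_rot: [[0.374, -0.009, 0.927], [-0.927, 0.007, 0.374], [-0.009, -1.0, -0.006]]
force: [0.6, -0.2, -0.5]
finger_gap: 0.0566
```

Run:
```python
from fit2 import *
s=r.sense();p=np.array(s['eef_pos']);print(p,s['finger_gap'],s['force'])
im=r.snapshot('wrist');save('w16',im,s=1.4);cal=r.get_calibration('wrist')
np.save('w16cal.npy',cal,allow_pickle=True)
for d in r.tip_of('wrist','objective')[:2]:print(d,onz(cal,d['position'],.045))
```

```text
[0.63395008 0.16637675 0.15085458] 0.05656921221656407 [ 0.63957002 -0.16227536 -0.47144175]
{'position': [284.3, 207.2], 'score': 0.65} [0.63451673 0.16270928 0.045     ]
```

View pics/w16.png

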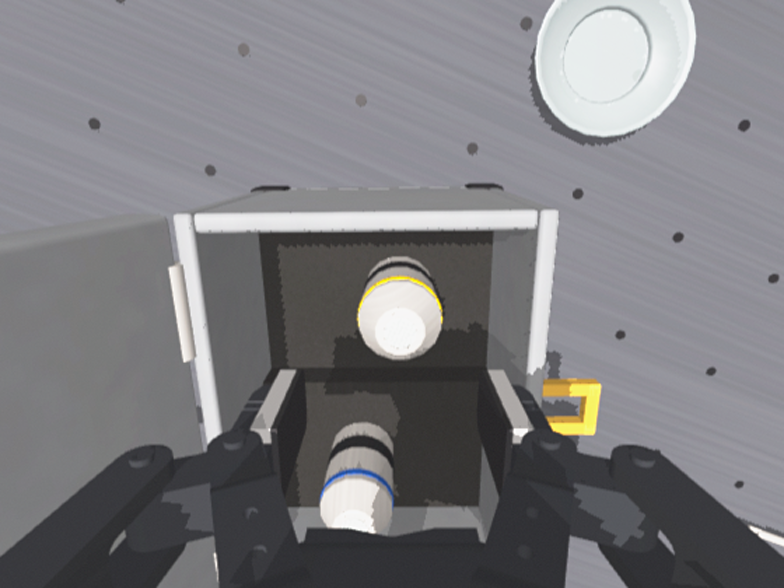

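The objective stands upright and free in the pocket at (400,320), and the spare is undisturbed. Next, measure the lid angle and raise the arm.

Emit:
{"name": "move_arm", "arguments": {
  "series": [
    [0,0,0.04,0,0.4],
    [0,0,0.05,0,0],
    [0,0,0.06,0,0],
    [0,0,0.06,0,0],
    [0,0,0.04,0,0],
    [0,0,0,0,0]
  ]
}}

```text
time: 19.25
eef_pos: [0.6342, 0.1636, 0.4075]
tool_rot: [[0.371, -0.006, 0.929], [-0.929, 0.005, 0.371], [-0.006, -1.0, -0.004]]
force: [-0.0, 0.8, -0.1]
finger_gap: -0.0001
```

Run:
```python
from fit2 import *
s=r.sense();p=np.array(s['eef_pos']);print(p,s['finger_gap'],s['force'],s['joint_positions'])
E0=tri([(cs,(310,80)),(ct,(101,233))]);print('lid edge',E0)
d=E0[:2]-q[:2];c,sn=np.cos(q[2]),np.sin(q[2]);print('case',c*d[0]+sn*d[1],-sn*d[0]+c*d[1])
# predicted for angles
H=np.array([.075,0,.13])
for th in(1.5,1.6,1.7,1.8,1.9,1.95):
    X=H+[-.15*np.cos(th)+.02*np.sin(th),0,.15*np.sin(th)+.02*np.cos(th)]
    print(th,X.round(3),W(q,X).round(3),proj(cs,W(q,X)).round(),proj(ct,W(q,X)).round())
im=r.snapshot('scene');save('s17',im,(200,0,420,200),3)
im=r.snapshot('top');save('t17',im,(0,130,280,340),2.8)
for n in('scene','top'):
  for l in('lid_edge','hasp'):print(n,l,[(d['position'],d['score']) for d in (r.tip_of(n,l) if l=='lid_edge' else r.tip_of(n,'hasp_hinge'))[:2]])
```

```text
[0.63416871 0.16364763 0.40750946] -8.729663137828509e-05 [-0.00624327  0.80343959 -0.07877345] [  8.2054958   21.74682412  50.6860329    0.32338574 107.86051377
  76.50884979]
lid edge [0.52979041 0.26972161 0.27522535]
case 0.1263356237421335 -0.000766528473976652
1.5 [0.084 0.    0.281] [0.545 0.231 0.281] [310.  84.] [122. 225.]
1.6 [0.099 0.    0.279] [0.539 0.245 0.279] [310.  82.] [114. 229.]
1.7 [0.114 0.    0.276] [0.534 0.258 0.276] [311.  81.] [108. 232.]
1.8 [0.129 0.    0.272] [0.528 0.271 0.272] [311.  81.] [102. 235.]
1.9 [0.142 0.    0.265] [0.523 0.284 0.265] [311.  81.] [ 96. 239.]
1.95 [0.149 0.    0.262] [0.52  0.29  0.262] [311.  81.] [ 93. 240.]
scene lid_edge [([313.5, 81.0], 0.87), ([309.7, 137.1], 0.29)]
scene hasp [([305.2, 165.5], 0.63)]
top lid_edge []
top hasp [([213.2, 210.8], 0.77)]
```

View pics/t17.png

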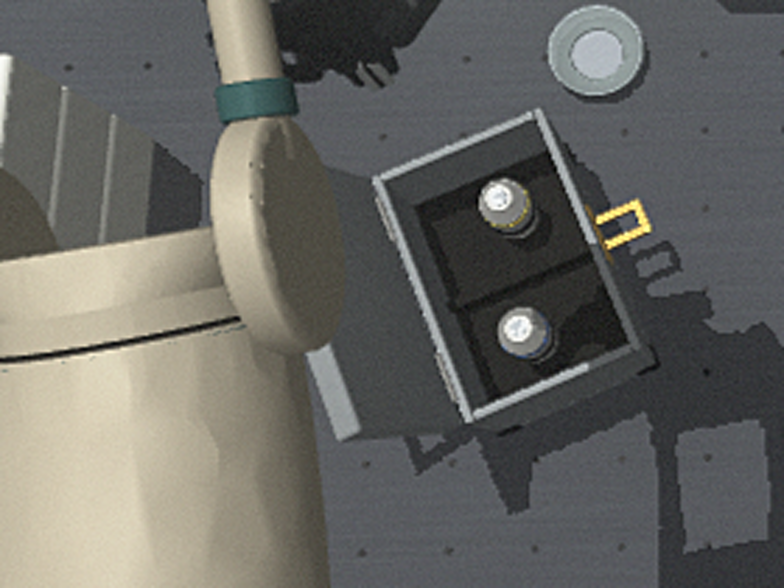

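View pics/s17.png

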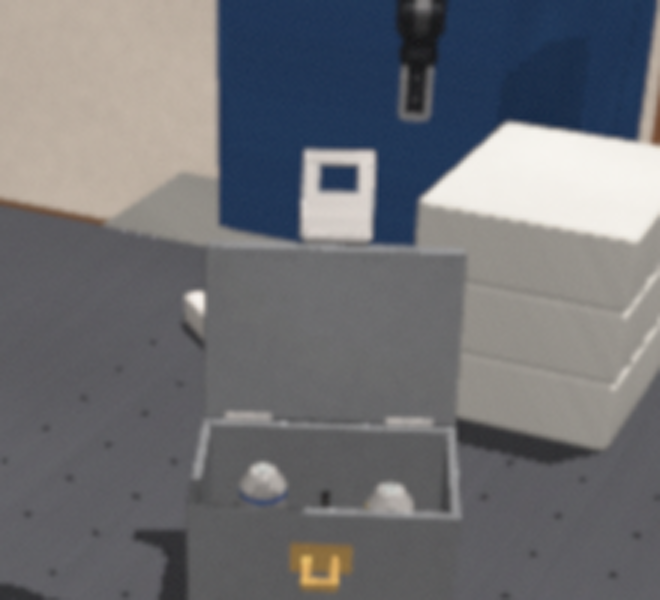

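Run:
```python
from fit2 import *
for p in((353,140),(400,148),(413,133)):print(onz(cs,p,0))
for a in((.16,.085),(.16,-.085),(.2,.085),(.2,-.085)):print(a,W(q,[*a,0]))
for p in((75,150),(150,105),(97,205),(73,187)):print('top',p,onz(ct,(p[0]/1,p[1]/1),.0))
for p in((265,103),(268,117)):print(onz(cs,p,0))
# hasp tip scene
print(tri([(cs,(200+338/3,150/3)),(ct,(72/1.4,340/1.4))]))
```

```text
[0.57661835 0.50700546 0.        ]
[0.72205336 0.52386457 0.        ]
[0.73063496 0.63682189 0.        ]
(0.16, 0.085) [0.43766763 0.268115   0.        ]
(0.16, -0.085) [0.59480682 0.33297849 0.        ]
(0.2, 0.085) [0.42240563 0.30508893 0.        ]
(0.2, -0.085) [0.57954483 0.36995242 0.        ]
top (75, 150) [0.80700349 0.46575196 0.        ]
top (150, 105) [0.93139727 0.27251833 0.        ]
top (97, 205) [0.655747   0.39739683 0.        ]
top (73, 187) [0.70532746 0.46302434 0.        ]
[0.2048377  0.62198159 0.        ]
[0.26564711 0.52936108 0.        ]
[0.50466288 0.33721129 0.32693487]
```

The lid is at about 1.8 rad, and the hasp sticks out behind it in the middle, its tip near z 0.33. I'll push on the lid's back at case y +0.09, beside the hasp, going over at z 0.4 first.

Emit:
{"name": "move_arm", "arguments": {
  "series": [
    [-0.02,0.012,0,0,0],
    [-0.036,0.022,0,0,0],
    [-0.036,0.022,0,0,0],
    [-0.036,0.022,0,0,0],
    [-0.036,0.022,0,0,0],
    [-0.03,0.018,0,0,0],
    [-0.018,0.012,0,0,0],
    [0,0,0,0,0]
  ]
}}

```text
time: 20.55
eef_pos: [0.4114, 0.2951, 0.3895]
tool_rot: [[0.37, -0.036, 0.928], [-0.929, -0.003, 0.37], [-0.011, -0.999, -0.035]]
force: [0.4, 0.6, 0.5]
finger_gap: 0.0002
```

```bash
cat >> fit2.py <<'E'
def tocase(p):
    d=np.array(p)[:2]-q[:2];c,sn=np.cos(q[2]),np.sin(q[2]);return np.array([c*d[0]+sn*d[1],-sn*d[0]+c*d[1],p[2]])
def st():
    s=r.sense();print('eef',np.array(s['eef_pos']).round(4),'case',tocase(s['eef_pos']).round(4),'F',np.array(s['force']).round(1),'gap',round(s['finger_gap'],4),'t',s['time'],'yawx',np.degrees(np.arctan2(s['tool_rot'][1][0],s['tool_rot'][0][0])).round(1),'j',np.round(s['joint_positions'],0))
def wd(dx,dy): # case delta -> world
    c,sn=np.cos(q[2]),np.sin(q[2]);return np.round([c*dx-sn*dy,sn*dx+c*dy],4)
E
python3 - <<'E'
from fit2 import *
st();p=r.sense()['eef_pos'];t=W(q,[.19,.09,0]);print(t-p)
im=r.snapshot('wrist');save('w18',im,s=1.4)
E
```

```text
eef [0.4114 0.2951 0.3895] case [0.195  0.099  0.3895] F [0.4 0.6 0.5] gap 0.0002 t 20.55 yawx -68.3 j [ 27.   8.  72.   1. 102.  96.]
[ 0.01024716 -0.00112748 -0.38950064]
```

View pics/w18.png

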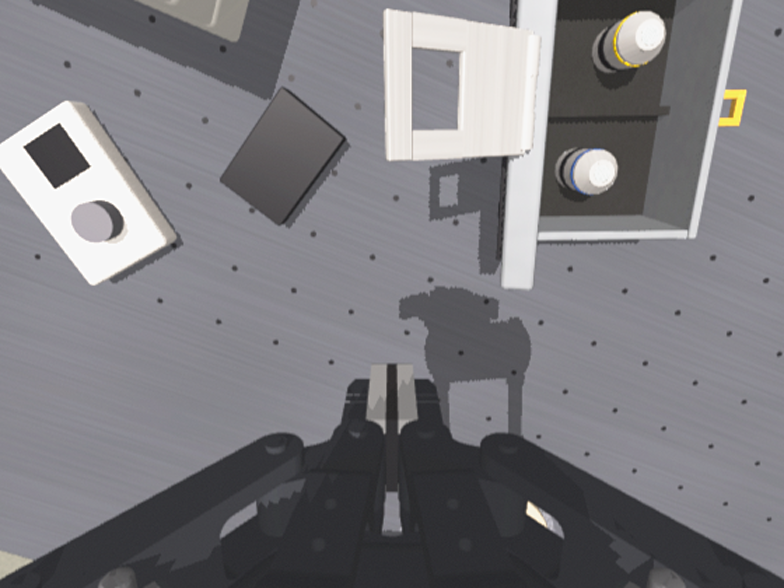

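Emit:
{"name": "move_arm", "arguments": {
  "series": [
    [0.006,0,-0.03,0,0],
    [0.004,0,-0.04,0,0],
    [0,0,-0.04,0,0],
    [0,0,-0.03,0,0],
    [0,0,0,0,0]
  ]
}}

```text
time: 21.22
eef_pos: [0.4275, 0.2906, 0.2427]
tool_rot: [[0.364, -0.035, 0.931], [-0.931, -0.007, 0.364], [-0.007, -0.999, -0.036]]
force: [0.0, -0.5, 0.4]
finger_gap: -0.0001
```

Run:
```python
from fit2 import *
st()
im=r.snapshot('wrist');save('w19',im,s=1.4);im=r.snapshot('scene');save('s19',im,(180,0,420,200),3)
```

```text
eef [0.4275 0.2906 0.2427] case [0.1846 0.0858 0.2427] F [ 0.  -0.5  0.4] gap -0.0001 t 21.225 yawx -68.6 j [26. 11. 89.  1. 83. 95.]
```

View pics/w19.png

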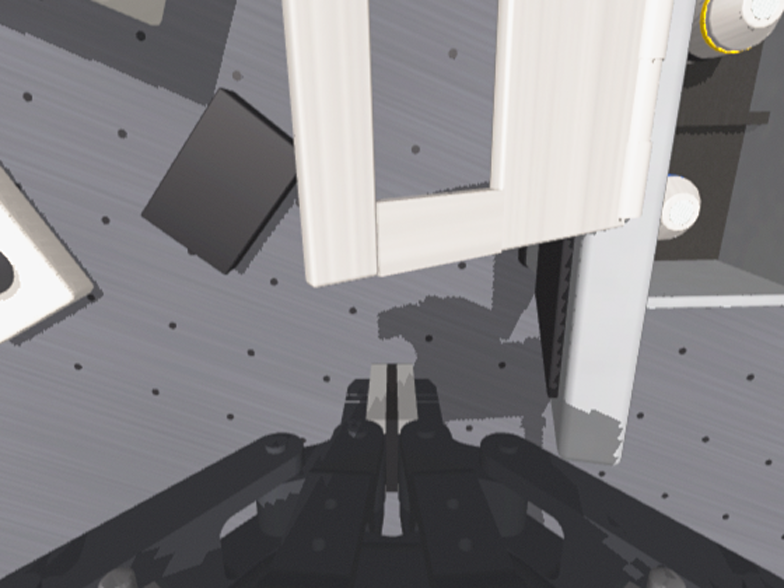

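View pics/s19.png

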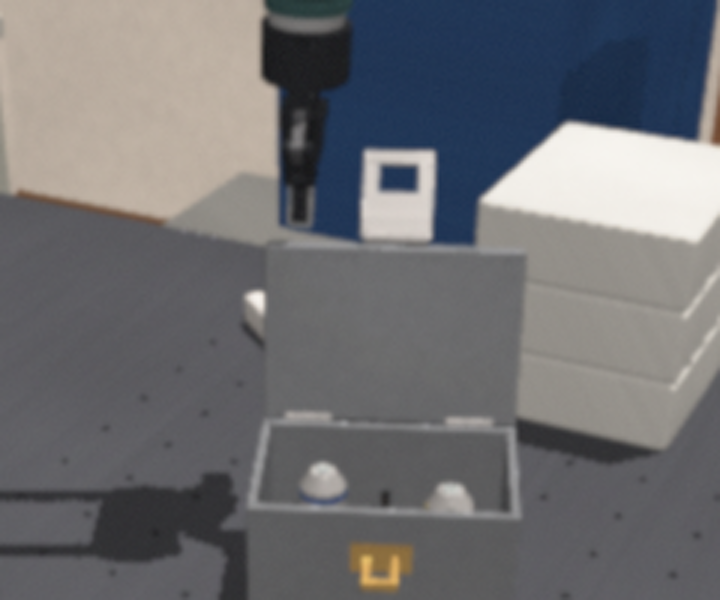

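Run:
```python
from fit2 import *
p=r.sense()['eef_pos']
for z in(.235,.25,.26,.27,.28):print(z,proj(cs,[p[0],p[1],z]).round(1))
```

```text
0.235 [279.4  84.5]
0.25 [279.4  79.1]
0.26 [279.4  75.5]
0.27 [279.4  71.8]
0.28 [279.4  68.2]
```

The fingertips measure at about z 0.258 with the TCP at 0.243, so they really end about 16 mm behind the TCP. I'll use that figure. Lower 30 mm and push.

Emit:
{"name": "move_arm", "arguments": {
  "series": [
    [0,0,-0.02,0,0],
    [0,0,-0.012,0,0],
    [0.006,-0.014,0,0,0],
    [0.006,-0.014,0,0,0],
    [0.006,-0.014,0.001,0,0],
    [0.006,-0.014,0.001,0,0]
  ]
}}

```text
time: 22.08
eef_pos: [0.4587, 0.2367, 0.2232]
tool_rot: [[0.364, -0.019, 0.931], [-0.931, 0.008, 0.365], [-0.014, -1.0, -0.014]]
force: [-3.0, 4.6, 2.9]
finger_gap: -0.0001
```

Run:
```python
from fit2 import *
st()
im=r.snapshot('wrist');save('w20',im,s=1.0)
```

```text
eef [0.4587 0.2367 0.2232] case [0.123  0.0776 0.2232] F [-3.   4.6  2.9] gap -0.0001 t 22.075 yawx -68.6 j [19. 11. 91.  1. 79. 87.]
```

View pics/w20.png

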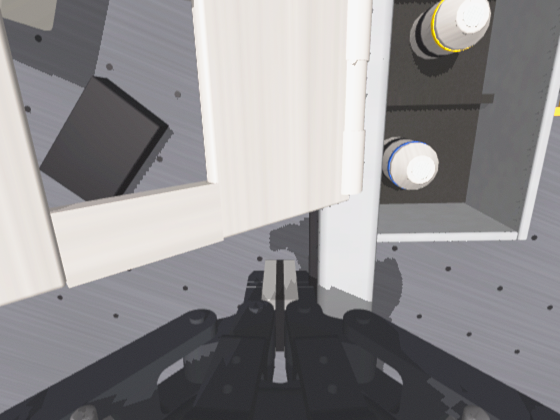

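Emit:
{"name": "move_arm", "arguments": {
  "series": [
    [0.005,-0.015,0,0,0],
    [0.005,-0.015,0,0,0],
    [0.005,-0.015,0,0,0],
    [0.005,-0.015,0,0,0]
  ]
}}

```text
time: 22.62
eef_pos: [0.4815, 0.1746, 0.2251]
tool_rot: [[0.363, -0.014, 0.932], [-0.932, 0.014, 0.363], [-0.018, -1.0, -0.008]]
force: [-1.0, 3.0, -0.7]
finger_gap: 0.0006
```

Run:
```python
from fit2 import *
st()
im=r.snapshot('wrist');save('w21',im,s=1.0);im=r.snapshot('scene');save('s21',im,(180,0,420,200),2.5)
```

```text
eef [0.4815 0.1746 0.2251] case [0.0568 0.0802 0.2251] F [-1.   3.  -0.7] gap 0.0006 t 22.625 yawx -68.7 j [11. 10. 92.  1. 78. 80.]
```

View pics/w21.png

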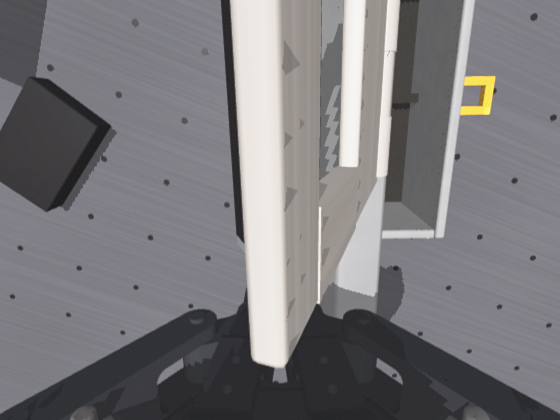

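View pics/s21.png

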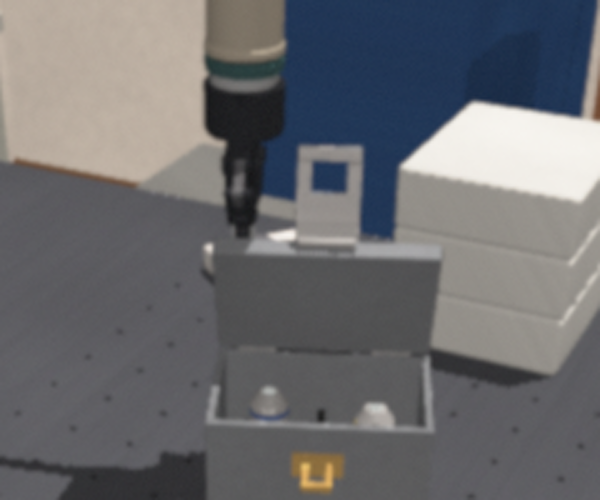

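Emit:
{"name": "move_arm", "arguments": {
  "series": [
    [0.005,-0.018,-0.003,0,0],
    [0.006,-0.02,-0.009,0,0],
    [0.005,-0.018,-0.013,0,0]
  ]
}}

```text
time: 23.1
eef_pos: [0.4986, 0.1164, 0.2002]
tool_rot: [[0.363, -0.012, 0.932], [-0.932, 0.012, 0.363], [-0.016, -1.0, -0.007]]
force: [-1.2, 1.5, -0.2]
finger_gap: -0.0001
```

Run:
```python
from fit2 import *
st()
im=r.snapshot('scene');save('s22',im,(180,0,420,200),2.5)
```

```text
eef [0.4986 0.1164 0.2002] case [-0.0035  0.0866  0.2002] F [-1.2  1.5 -0.2] gap -0.0001 t 23.1 yawx -68.7 j [ 5. 11. 94.  1. 75. 73.]
```

View pics/s22.png

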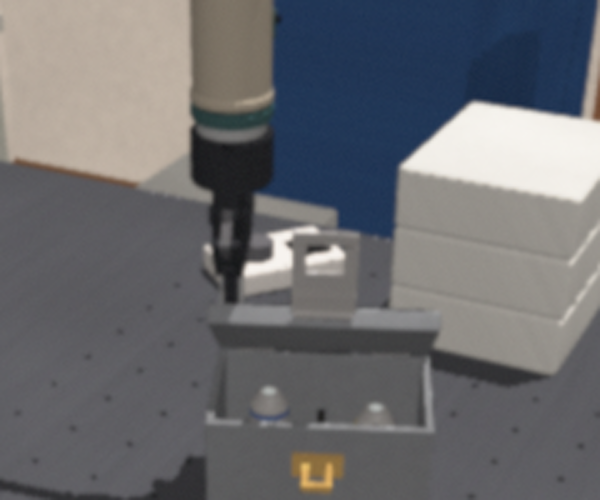

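Emit:
{"name": "move_arm", "arguments": {
  "series": [
    [0.004,-0.011,-0.022,0,0],
    [0.004,-0.01,-0.021,0,0],
    [0,0,0,0,0]
  ]
}}

```text
time: 23.52
eef_pos: [0.5062, 0.0899, 0.1551]
tool_rot: [[0.361, -0.015, 0.932], [-0.932, 0.004, 0.361], [-0.009, -1.0, -0.013]]
force: [0.1, 0.7, -0.9]
finger_gap: -0.0001
```

Run:
```python
from fit2 import *
st()
im=r.snapshot('scene');save('s23',im,(180,0,420,200),2.5)
```

```text
eef [0.5062 0.0899 0.1551] case [-0.0309  0.0897  0.1551] F [ 0.1  0.7 -0.9] gap -0.0001 t 23.525 yawx -68.8 j [ 2. 13. 98.  0. 69. 71.]
```

View pics/s23.png

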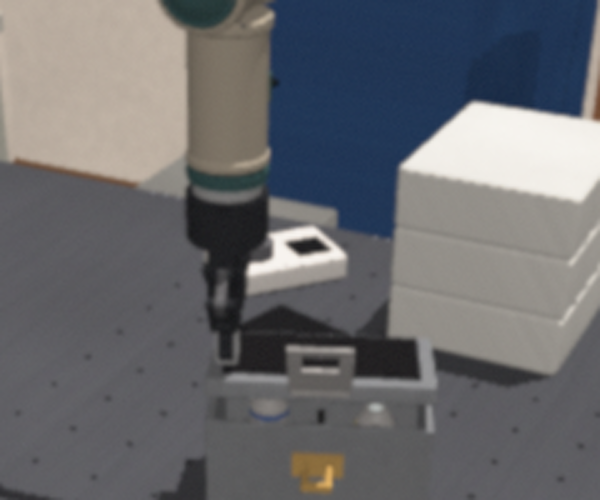

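Emit:
{"name": "move_arm", "arguments": {
  "series": [
    [0.002,-0.004,-0.012,0,0],
    [0,0,-0.01,0,0],
    [0,0,0,0,0]
  ]
}}

```text
time: 23.95
eef_pos: [0.5097, 0.0866, 0.1345]
tool_rot: [[0.363, -0.01, 0.932], [-0.932, 0.003, 0.363], [-0.007, -1.0, -0.009]]
force: [0.2, 0.2, -0.3]
finger_gap: 0.0005
```

Run:
```python
from fit2 import *
st()
im=r.snapshot('scene');save('s24',im,(200,60,400,220),3)
```

```text
eef [0.5097 0.0866 0.1345] case [-0.0352  0.0876  0.1345] F [ 0.2  0.2 -0.3] gap 0.0005 t 23.95 yawx -68.7 j [  2.  14. 100.   0.  66.  70.]
```

View pics/s24.png

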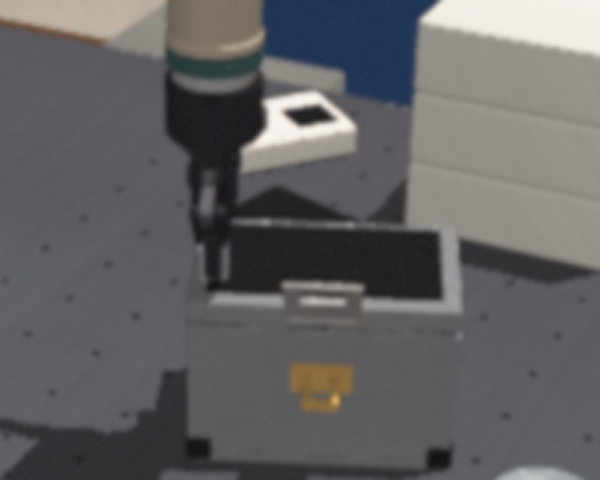

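Emit:
{"name": "move_arm", "arguments": {
  "series": [
    [0,0,-0.004,0,0],
    [0,0,-0.004,0,0]
  ]
}}

```text
time: 24.25
eef_pos: [0.5108, 0.0866, 0.1305]
tool_rot: [[0.363, -0.007, 0.932], [-0.932, 0.003, 0.363], [-0.005, -1.0, -0.005]]
force: [-10.1, -2.1, 35.6]
finger_gap: -0.0001
```

The lid is pressed home (35 N). Back off and look.

Emit:
{"name": "move_arm", "arguments": {
  "series": [
    [0,0,0.015,0,0],
    [0,0,0.04,0,0],
    [0,0,0.05,0,0],
    [0,0,0.03,0,0],
    [0,0,0,0,0]
  ]
}}

```text
time: 24.88
eef_pos: [0.5098, 0.0872, 0.2699]
tool_rot: [[0.364, -0.006, 0.931], [-0.931, 0.003, 0.364], [-0.005, -1.0, -0.004]]
force: [-0.2, 0.4, 0.2]
finger_gap: 0.0
```

Run:
```python
from fit2 import *
st()
im=r.snapshot('scene');save('s25',im,(230,110,390,220),4);im=r.snapshot('wrist');save('w25',im)
cal=r.get_calibration('wrist')
H=np.array([-.08,0,.142])
for ph in(1.57,1.8,2.,2.2,2.4,2.6):
  a=[];b=[]
  for sy in(-.03,.03):
    X=W(q,H+[-.088*np.sin(ph),sy,-.088*np.cos(ph)]);a.append((4*(proj(cs,X)-[230,110])).round().tolist());b.append(proj(cal,X).round().tolist())
  print(ph,a,b)
for X in([-.075,-.11,.15],[-.075,.11,.15],[-.075,.11,.13]):print((4*(proj(cs,W(q,X))-[230,110])).round())
```

```text
eef [0.5098 0.0872 0.2699] case [-0.0348  0.0874  0.2699] F [-0.2  0.4  0.2] gap 0.0 t 24.875 yawx -68.7 j [ 2.  9. 87.  0. 84. 70.]
1.57 [[352.0, 313.0], [245.0, 308.0]] [[452.0, 44.0], [442.0, 125.0]]
1.8 [[354.0, 280.0], [246.0, 276.0]] [[463.0, 39.0], [451.0, 126.0]]
2.0 [[355.0, 249.0], [247.0, 245.0]] [[467.0, 35.0], [454.0, 128.0]]
2.2 [[356.0, 217.0], [248.0, 213.0]] [[465.0, 30.0], [452.0, 129.0]]
2.4 [[358.0, 186.0], [249.0, 182.0]] [[457.0, 26.0], [443.0, 131.0]]
2.6 [[359.0, 157.0], [251.0, 152.0]] [[440.0, 22.0], [428.0, 133.0]]
[492. 220.]
[120. 205.]
[121. 234.]
```

View pics/s25.png

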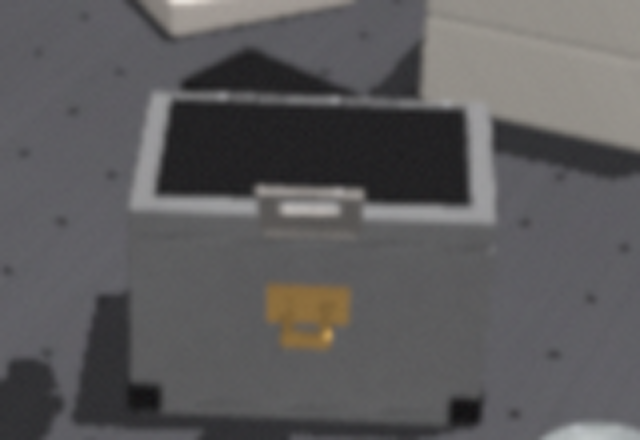

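View pics/w25.png

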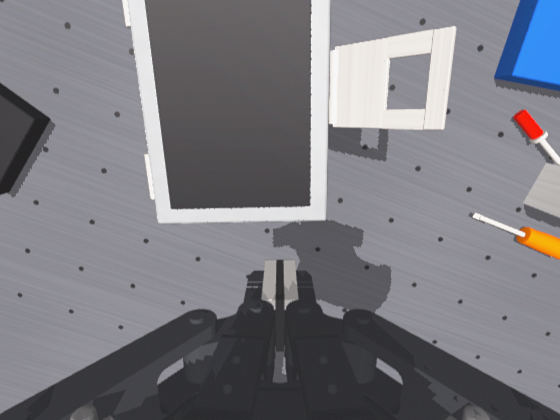

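The lid is shut, and the hasp stands out at about 2.35 rad (its tip at (310,188) in the crop). I turn the jaws by 90°, so their slim side faces the case, and move above the hasp's plain part.

Emit:
{"name": "move_arm", "arguments": {
  "series": [
    [0.012,-0.0045,0.002,0.177,0],
    [0.0125,-0.0045,0.002,0.177,0],
    [0.0125,-0.0045,0.002,0.177,0],
    [0.0125,-0.0045,0.002,0.177,0],
    [0.0125,-0.0045,0.002,0.177,0],
    [0.0125,-0.0045,0.002,0.177,0],
    [0.0125,-0.0045,0.002,0.177,0],
    [0.0125,-0.0045,0.002,0.177,0],
    [0.0125,-0.0045,0.002,0.177,0],
    [0,0,0,0,0]
  ]
}}

```text
time: 26.22
eef_pos: [0.6124, 0.0457, 0.2612]
tool_rot: [[0.901, -0.033, -0.432], [0.431, -0.034, 0.902], [-0.045, -0.999, -0.016]]
force: [0.0, 0.2, 0.7]
finger_gap: -0.0002
```

Run:
```python
from fit2 import *
st();p=r.sense()['eef_pos'];print(W(q,[-.117,0,.25])-p)
im=r.snapshot('wrist');save('w26',im,s=1.4)
```

```text
eef [0.6124 0.0457 0.2612] case [-0.1123  0.0084  0.2612] F [0.  0.2 0.7] gap -0.0002 t 26.225 yawx 25.6 j [ -1.  19.  74.  -2.  88. -26.]
[ 0.0095518  -0.00117217 -0.01118484]
```

View pics/w26.png

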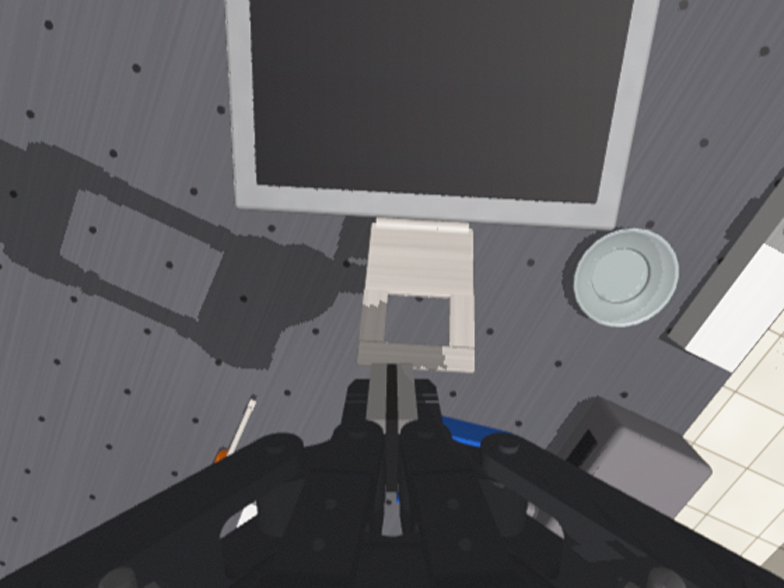

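Emit:
{"name": "move_arm", "arguments": {
  "series": [
    [0.002,0.006,-0.02,-0.055,0],
    [0.002,0.006,-0.03,0,0],
    [0,0,-0.02,0,0],
    [0,0,0,0,0]
  ]
}}

```text
time: 26.78
eef_pos: [0.6113, 0.0591, 0.1861]
tool_rot: [[0.928, -0.044, -0.37], [0.369, -0.031, 0.929], [-0.052, -0.999, -0.013]]
force: [-0.5, 0.1, 0.3]
finger_gap: -0.0005
```

Run:
```python
from fit2 import *
st();p=r.sense()['eef_pos'];print(W(q,[-.102,0,.154])-p)
im=r.snapshot('wrist');save('w27',im)
```

```text
eef [0.6113 0.0591 0.1861] case [-0.0995  0.0043  0.1861] F [-0.5  0.1  0.3] gap -0.0005 t 26.775 yawx 21.7 j [  0.  22.  81.  -2.  80. -21.]
[ 0.00490311 -0.00072292 -0.03213163]
```

View pics/w27.png

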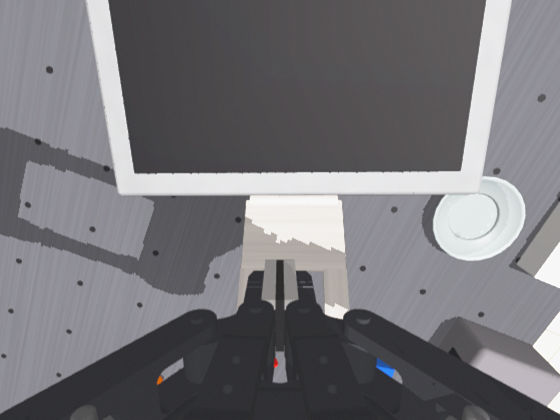

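Emit:
{"name": "move_arm", "arguments": {
  "series": [
    [0.004,-0.001,-0.015,0,0],
    [0,0,-0.015,0,0],
    [0,0,-0.012,0,0]
  ]
}}

```text
time: 27.2
eef_pos: [0.6178, 0.058, 0.1456]
tool_rot: [[0.929, -0.036, -0.368], [0.367, -0.031, 0.93], [-0.045, -0.999, -0.015]]
force: [-1.0, 0.2, 2.0]
finger_gap: 0.0
```

Run:
```python
from fit2 import *
st();p=r.sense()['eef_pos'];print(W(q,[-.115,0,.130])-p)
im=r.snapshot('scene');save('s28',im,(230,80,390,220),4)
```

```text
eef [0.6178 0.058  0.1456] case [-0.1029 -0.0014  0.1456] F [-1.   0.2  2. ] gap 0.0 t 27.2 yawx 21.6 j [  0.  23.  84.  -2.  74. -21.]
[ 0.00335664 -0.01169119 -0.01561299]
```

View pics/s28.png

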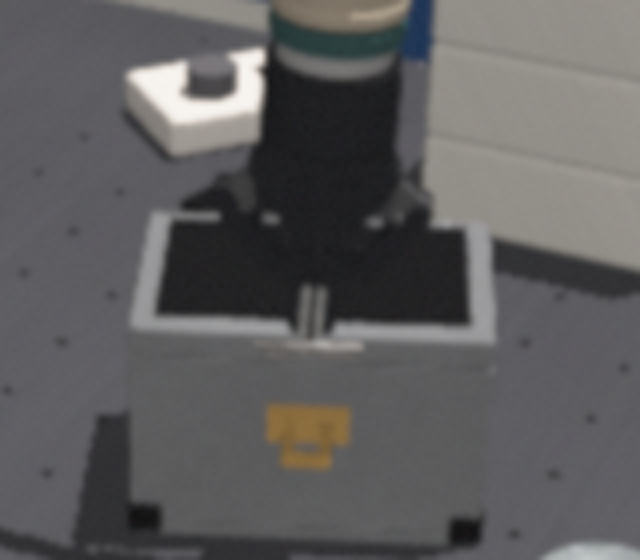

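Emit:
{"name": "move_arm", "arguments": {
  "series": [
    [0.002,-0.006,-0.009,0,0],
    [0.003,-0.007,-0.008,0,0],
    [0,0,-0.008,0,0],
    [0,0,-0.006,0,0]
  ]
}}

```text
time: 27.75
eef_pos: [0.6225, 0.044, 0.1112]
tool_rot: [[0.929, -0.038, -0.368], [0.367, -0.03, 0.93], [-0.047, -0.999, -0.014]]
force: [-0.4, 0.8, 1.8]
finger_gap: -0.0
```

Run:
```python
from fit2 import *
st();p=r.sense()['eef_pos'];print(W(q,[-.1105,0,.110])-p)
im=r.snapshot('scene');save('s29',im,(230,80,390,220),4)
```

```text
eef [0.6225 0.044  0.1112] case [-0.1177 -0.0003  0.1112] F [-0.4  0.8  1.8] gap -0.0 t 27.75 yawx 21.5 j [ -1.  25.  87.  -2.  70. -22.]
[-0.00304391  0.00650822 -0.00118987]
```

View pics/s29.png

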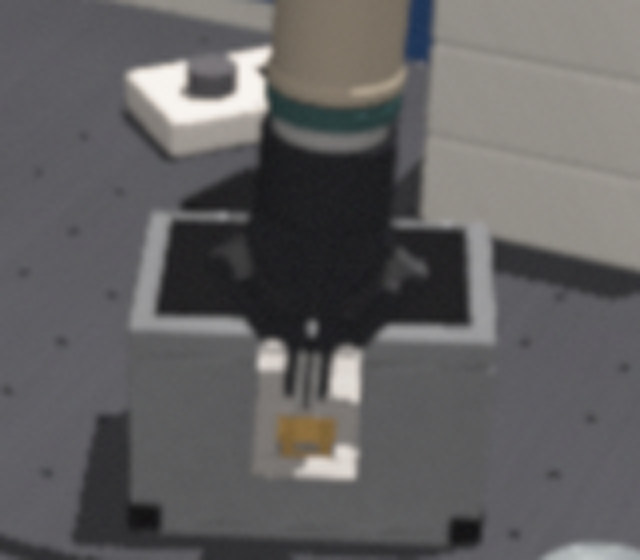

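Emit:
{"name": "move_arm", "arguments": {
  "series": [
    [-0.003,0.007,-0.004,0,0],
    [-0.003,0.007,-0.003,0,0],
    [-0.002,0.006,-0.001,0,0],
    [-0.002,0.005,0,0,0]
  ]
}}

```text
time: 28.3
eef_pos: [0.6131, 0.0671, 0.1019]
tool_rot: [[0.929, -0.036, -0.369], [0.368, -0.037, 0.929], [-0.047, -0.999, -0.021]]
force: [5.3, -13.2, -4.2]
finger_gap: 0.0001
```

Run:
```python
from fit2 import *
st();p=r.sense()['eef_pos'];print(W(q,[-.093,0,.101])-p)
im=r.snapshot('scene');save('s30',im,(230,80,390,220),4)
im=r.snapshot('top');save('t30',im,(130,130,300,280),4)
```

```text
eef [0.6131 0.0671 0.1019] case [-0.0927 -0.0005  0.1019] F [  5.3 -13.2  -4.2] gap 0.0001 t 28.3 yawx 21.6 j [  1.  25.  88.  -2.  69. -20.]
[-0.00032224 -0.0004228  -0.00086096]
```

View pics/s30.png

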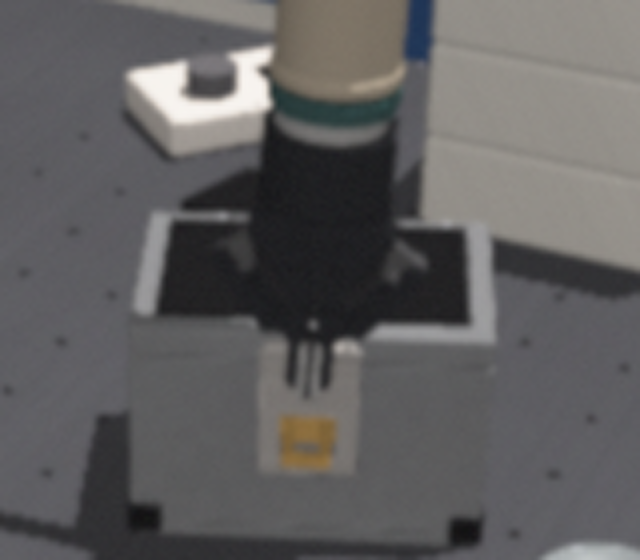

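View pics/t30.png

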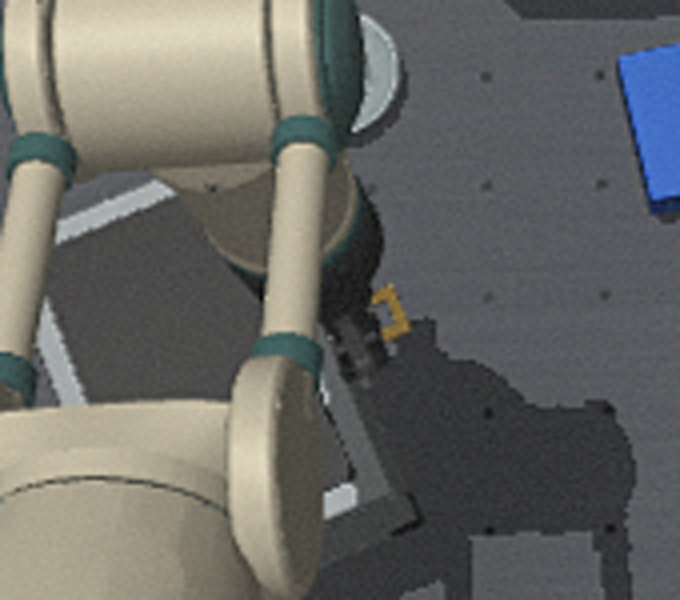

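Emit:
{"name": "move_arm", "arguments": {
  "series": [
    [-0.002,0.004,0,0,0],
    [0.002,-0.006,0,0,0],
    [0.008,-0.02,0,0,0],
    [0.01,-0.025,0.01,0,0],
    [0.01,-0.025,0.03,0,0],
    [0,-0.01,0.04,0,0],
    [0,0,0.03,0,0],
    [0,0,0,0,0]
  ]
}}

```text
time: 29.4
eef_pos: [0.6431, -0.0215, 0.2144]
tool_rot: [[0.928, -0.036, -0.37], [0.369, -0.037, 0.929], [-0.047, -0.999, -0.022]]
force: [0.6, -0.1, -0.5]
finger_gap: -0.0002
```

Run:
```python
from fit2 import *
st()
im=r.snapshot('scene');save('s31',im,(230,110,390,220),4)
im=r.snapshot('wrist');save('w31',im);cal=r.get_calibration('wrist')
H=np.array([-.08,0,.142])
for ph in(0,.1,.2):
  print(ph,[(4*(proj(cs,W(q,H+[-.088*np.sin(ph),sy,-.088*np.cos(ph)]))-[230,110])).round().tolist() for sy in(-.03,.03)],[proj(cal,W(q,H+[-.088*np.sin(ph),sy,-.088*np.cos(ph)])).round().tolist() for sy in(-.03,.03)])
```

```text
eef [ 0.6431 -0.0215  0.2144] case [-0.1861  0.0056  0.2144] F [ 0.6 -0.1 -0.5] gap -0.0002 t 29.4 yawx 21.7 j [ -7.  23.  75.  -2.  84. -28.]
0 [[349.0, 353.0], [252.0, 349.0]] [[331.0, 71.0], [262.0, 72.0]]
0.1 [[349.0, 361.0], [251.0, 356.0]] [[331.0, 81.0], [262.0, 83.0]]
0.2 [[349.0, 367.0], [250.0, 363.0]] [[331.0, 92.0], [263.0, 93.0]]
```

View pics/s31.png

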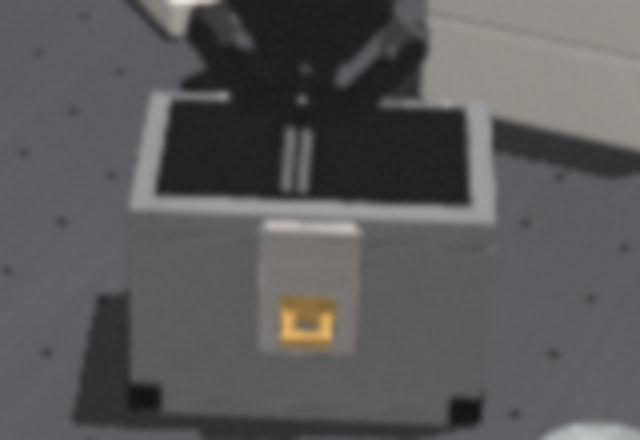

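View pics/w31.png

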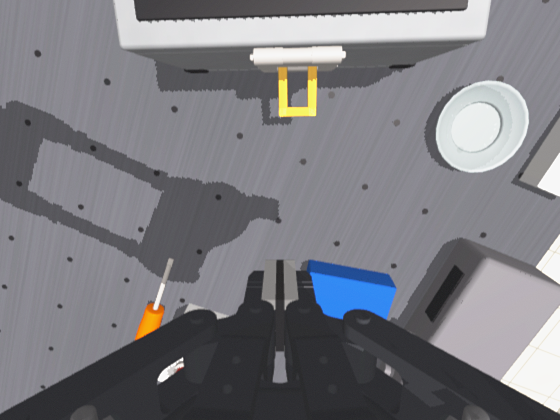

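The hasp hangs down over the staple, its bottom edge at crop row 352 against 353 predicted for 0 rad. Now go to the pin.

Emit:
{"name": "move_arm", "arguments": {
  "series": [
    [-0.002,-0.015,0.03,0,0.6],
    [-0.005,-0.035,0.015,0,1],
    [-0.005,-0.035,0.002,0,1],
    [-0.005,-0.035,0.002,0,1],
    [-0.005,-0.03,0.002,0,1],
    [-0.004,-0.02,0,0,1],
    [0,-0.012,0,0,1],
    [0,0,0,0,1]
  ]
}}

```text
time: 30.5
eef_pos: [0.6087, -0.2034, 0.2484]
tool_rot: [[0.925, -0.066, -0.375], [0.375, -0.025, 0.927], [-0.071, -0.997, 0.001]]
force: [-0.1, -0.1, 0.7]
finger_gap: 0.0854
```

Run:
```python
from fit2 import *
st();p=r.sense()['eef_pos']
im=r.snapshot('wrist');save('w32',im,s=1.4);cal=r.get_calibration('wrist');np.save('w32cal.npy',cal,allow_pickle=True)
for l in('pin','stand'):
  for d in r.tip_of('wrist',l)[:3]:print(l,d,onz(cal,d['position'],.075 if l=='pin' else 0))
for z in(0,.075,.131):print(z,proj(cal,[.6135,-.249,z])*1.4)
```

```text
eef [ 0.6087 -0.2034  0.2484] case [-0.3411  0.1068  0.2484] F [-0.1 -0.1  0.7] gap 0.0854 t 30.5 yawx 22.1 j [-23.  23.  71.  -3.  89. -45.]
pin {'position': [295.4, 271.1], 'score': 0.73} [ 0.64777134 -0.28718162  0.075     ]
pin {'position': [274.3, 232.3], 'score': 0.72} [ 0.60961806 -0.25441928  0.075     ]
pin {'position': [337.6, 186.9], 'score': 0.65} [ 0.65023547 -0.18370803  0.075     ]
stand {'position': [281.7, 212.1], 'score': 0.59} [ 0.61244192 -0.25314029  0.        ]
0 [397.17276369 293.36995359]
0.075 [391.41739958 320.97059214]
0.131 [385.34701788 350.08194073]
```

View pics/w32.png

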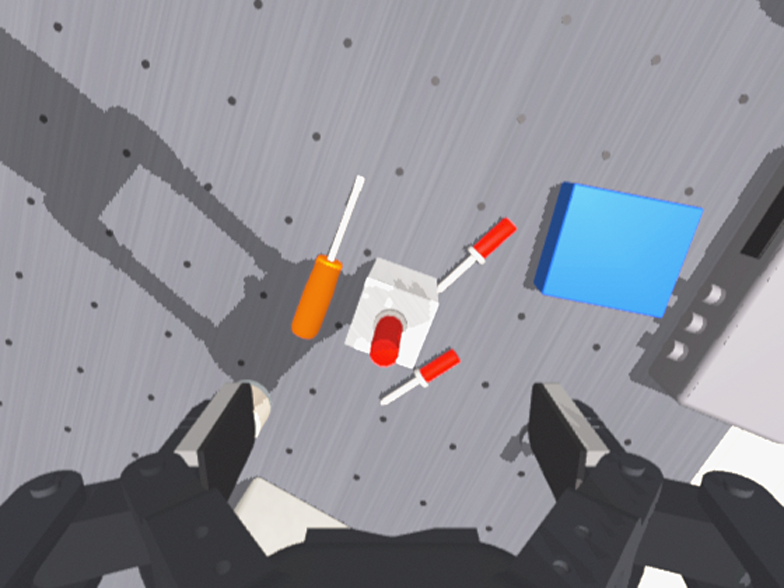

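The pin's collar shows at (391,322) and the handle top at (384,353), within 3 px of my estimate (0.6135, -0.249). Move over it, then down.

Emit:
{"name": "move_arm", "arguments": {
  "series": [
    [0.001,-0.02,0,0,1],
    [0.001,-0.022,-0.01,0,1],
    [0,-0.005,-0.02,0,1],
    [0,0,-0.02,0,1],
    [0,0,0,0,1]
  ]
}}

```text
time: 31.28
eef_pos: [0.6115, -0.255, 0.1964]
tool_rot: [[0.924, -0.065, -0.378], [0.376, -0.028, 0.926], [-0.07, -0.998, -0.001]]
force: [-0.7, 0.0, -0.1]
finger_gap: 0.0858
```

Run:
```python
from fit2 import *
st();s=r.sense();p=np.array(s['eef_pos']);R=np.array(s['tool_rot']);print(R[:,1])
cal=r.get_calibration('wrist');im=r.snapshot('wrist');save('w33',im,s=1.4)
for z in(.075,.131):print(z,proj(cal,[.613,-.2495,z])*1.4)
```

```text
eef [ 0.6115 -0.255   0.1964] case [-0.3899  0.1239  0.1964] F [-0.7  0.  -0.1] gap 0.0858 t 31.275 yawx 22.2 j [-27.  26.  73.  -3.  84. -49.]
[-0.06461008 -0.02789083 -0.99752075]
0.075 [411.96928396 274.14147602]
0.131 [408.89218316 301.04602963]
```

View pics/w33.png

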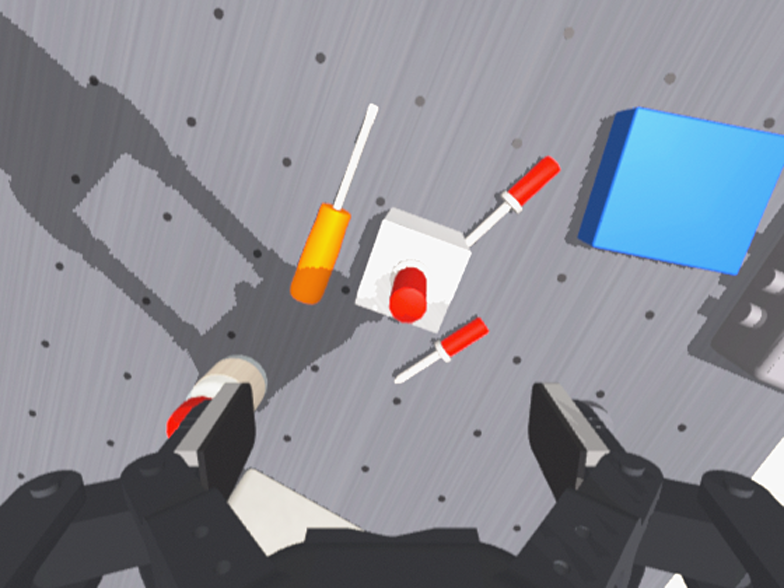

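Emit:
{"name": "move_arm", "arguments": {
  "series": [
    [0,0.004,-0.03,0,1],
    [0,0.001,-0.03,0,1],
    [0,0,-0.025,0,1],
    [0,0,-0.015,0,1],
    [0,0,0,0,1]
  ]
}}

```text
time: 31.95
eef_pos: [0.6158, -0.2545, 0.1004]
tool_rot: [[0.925, -0.053, -0.377], [0.375, -0.035, 0.926], [-0.062, -0.998, -0.013]]
force: [-0.3, -0.4, 0.4]
finger_gap: 0.0854
```

Run:
```python
from fit2 import *
st();s=r.sense();p=np.array(s['eef_pos']);R=np.array(s['tool_rot']);print(R[:,1],'want TCP', np.array([.613,-.2495])+R[:2,1]*.03)
im=r.snapshot('wrist');save('w34',im)
```

```text
eef [ 0.6158 -0.2545  0.1004] case [-0.391   0.1197  0.1004] F [-0.3 -0.4  0.4] gap 0.0854 t 31.95 yawx 22.1 j [-27.  29.  82.  -3.  71. -48.]
[-0.05266319 -0.03494301 -0.99800079] want TCP [ 0.6114201  -0.25054829]
```

View pics/w34.png

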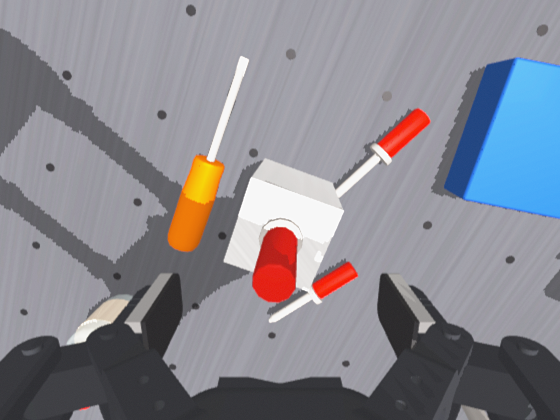

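Emit:
{"name": "move_arm", "arguments": {
  "series": [
    [-0.004,0.004,-0.01,0,1],
    [0,0,-0.012,0,1],
    [0,0,-0.006,0,1],
    [0,0,0,0,1]
  ]
}}

```text
time: 32.5
eef_pos: [0.6135, -0.2511, 0.074]
tool_rot: [[0.925, -0.047, -0.377], [0.375, -0.038, 0.926], [-0.058, -0.998, -0.017]]
force: [-0.3, 0.2, 0.2]
finger_gap: 0.085
```

Run:
```python
from fit2 import *
st();s=r.sense();p=np.array(s['eef_pos']);R=np.array(s['tool_rot']);print(R[:,1],'want TCP', np.array([.613,-.2495])+R[:2,1]*.03-p[:2])
im=r.snapshot('wrist');save('w35',im)
```

```text
eef [ 0.6135 -0.2511  0.074 ] case [-0.387   0.1206  0.074 ] F [-0.3  0.2  0.2] gap 0.085 t 32.5 yawx 22.1 j [-26.  30.  85.  -3.  67. -47.]
[-0.04705249 -0.0377857  -0.99817749] want TCP [-0.00188309  0.00045085]
```

View pics/w35.png

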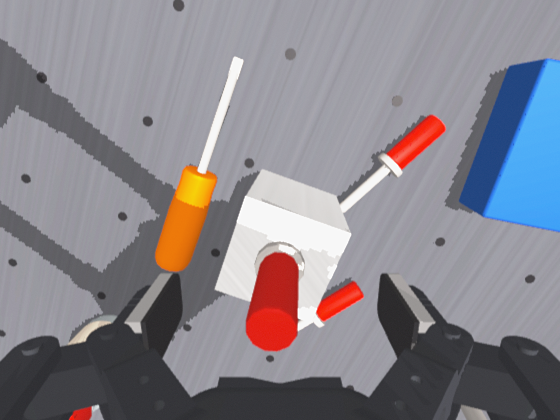

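Emit:
{"name": "move_arm", "arguments": {
  "series": [
    [-0.002,0,-0.001,0,0.6],
    [0,0,0,0,0.35],
    [0,0,0,0,0.1],
    [0,0,0,0,0],
    [0,0,0,0,0],
    [0,0,0,0,0]
  ],
  "squeeze": 40
}}

```text
time: 33.3
eef_pos: [0.6125, -0.2515, 0.0743]
tool_rot: [[0.925, -0.044, -0.377], [0.375, -0.039, 0.926], [-0.056, -0.998, -0.019]]
force: [-0.6, 0.4, 0.0]
finger_gap: 0.0191
```

Run:
```python
from fit2 import *
st()
im=r.snapshot('wrist');save('w36',im,(180,180,380,380),3)
im=r.snapshot('scene');save('s36',im,(180,200,300,320),4)
```

```text
eef [ 0.6125 -0.2515  0.0743] case [-0.387   0.1216  0.0743] F [-0.6  0.4  0. ] gap 0.0191 t 33.3 yawx 22.1 j [-27.  29.  85.  -3.  67. -47.]
```

View pics/w36.png

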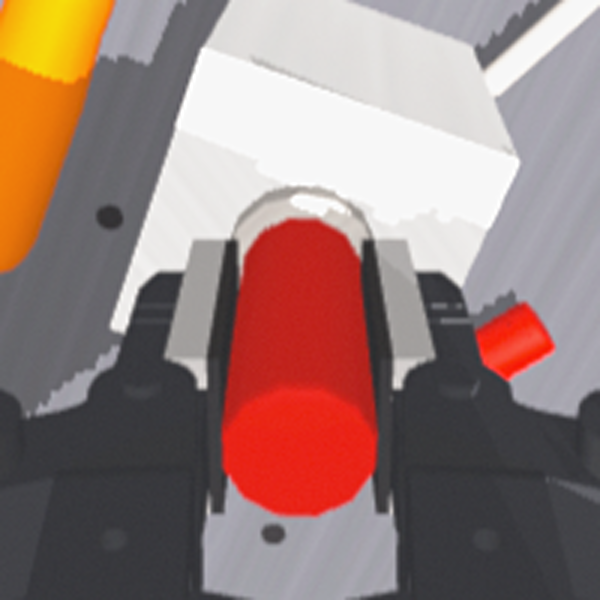

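View pics/s36.png

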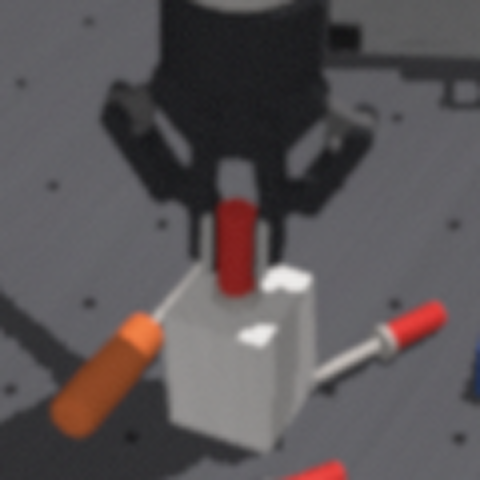

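Gripped at 19 mm (a 20 mm handle), with the collar about level with the TCP. Lift the pin out and carry it to the front of the case.

Emit:
{"name": "move_arm", "arguments": {
  "series": [
    [0,0,0.015,0,0],
    [0,0,0.03,0,0],
    [0,0,0.04,0,0],
    [0,0,0.04,0,0],
    [0,0.01,0.04,0,0],
    [0,0.03,0.015,0,0],
    [0,0.036,0.003,0,0],
    [0,0.036,0.003,0,0],
    [0,0.036,0.003,0,0],
    [0,0.036,0.003,0,0],
    [0,0.025,0,0,0],
    [0,0.015,0,0,0],
    [0,0,0,0,0]
  ],
  "squeeze": 60
}}

```text
time: 35.02
eef_pos: [0.609, -0.0226, 0.2843]
tool_rot: [[0.926, -0.038, -0.374], [0.373, -0.044, 0.927], [-0.052, -0.998, -0.026]]
force: [-0.2, 0.5, -2.1]
finger_gap: 0.019
```

Run:
```python
from fit2 import *
st();s=r.sense();p=np.array(s['eef_pos']);R=np.array(s['tool_rot']);print(R.round(3).tolist())
im=r.snapshot('wrist');save('w37',im,s=1.4);cal=r.get_calibration('wrist');np.save('w37cal.npy',cal,allow_pickle=True)
im=r.snapshot('scene');save('s37',im,(200,80,400,240),3.5)
print((proj(cs,p)-[200,80])*3.5,proj(cal,p)*1.4)
print(W(q,[-.1025,0,.1])-p)
```

```text
eef [ 0.609  -0.0226  0.2843] case [-0.174   0.0376  0.2843] F [-0.2  0.5 -2.1] gap 0.019 t 35.025 yawx 21.9 j [ -7.  18.  72.  -3.  91. -29.]
[[0.926, -0.038, -0.374], [0.373, -0.044, 0.927], [-0.052, -0.998, -0.026]]
[308.87999105 179.29255021] [394.15471887 362.46761008]
[ 0.00742481  0.08046539 -0.1842631 ]
```

View pics/w37.png

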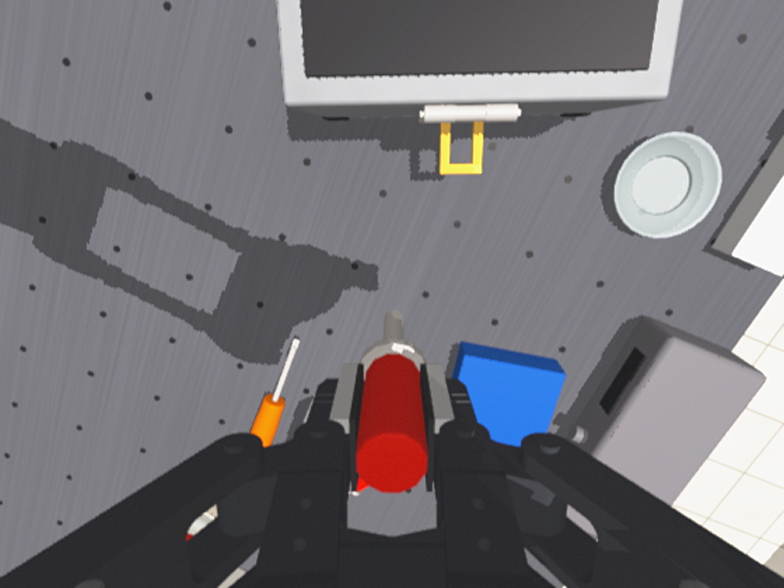

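View pics/s37.png

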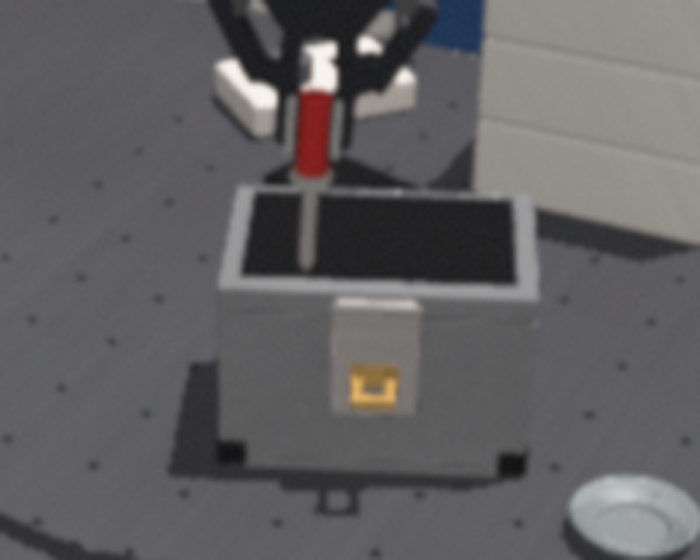

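Run:
```python
from fit2 import *
s=r.sense();p=np.array(s['eef_pos']);R=np.array(s['tool_rot'])
cal=np.load('w37cal.npy',allow_pickle=True).item()
a=onz(cal,np.array([461.5,173])/1.4,.091);print('staple outer mid',a,'fit',W(q,[-.118,0,.091]))
b=onz(cal,np.array([461.5,166])/1.4,.091);print('inner edge of bar',b, tocase(b))
print('in case',tocase(a),[tocase(onz(cal,np.array(t)/1.4,.091)).round(4).tolist() for t in((441,172),(483,172),(450,150),(474,150))])
tw=[394,316];print('tip proj tool axis',proj(cal,p+R[:,1]*.06)*1.4, 'vertical',proj(cal,p+[0,0,-.06])*1.4)
T=tri([(cal,np.array([394,317])/1.4),(cs,np.array([307,268])/3.5+[200,80])]);print('tip',T,'rel TCP',T-p,'tool frame',R.T@(T-p))
C=tri([(cal,np.array([392,357])/1.4),(cs,np.array([311,181])/3.5+[200,80])]);print('collar',C-p,R.T@(C-p))
```

```text
staple outer mid [0.62460572 0.04503647 0.091     ] fit [0.62230811 0.04357794 0.091     ]
inner edge of bar [0.62258339 0.04946234 0.091     ] [-0.1126658  -0.00249965  0.091     ]
in case [-0.11752846 -0.0026803   0.091     ] [[-0.1167, 0.0121, 0.091], [-0.1169, -0.018, 0.091], [-0.1016, 0.006, 0.091], [-0.1018, -0.0109, 0.091]]
tip proj tool axis [392.66059812 313.81560765] vertical [398.97046298 310.80647946]
tip [ 0.60895664 -0.02668114  0.22585543] rel TCP [-0.00015453 -0.00282048 -0.05812869] tool frame [ 0.0018471   0.05815949 -0.00099288]
collar [-0.00055388  0.00269901 -0.0015049 ] [0.00056678 0.00140364 0.0027504 ]
```

Emit:
{"name": "move_arm", "arguments": {
  "series": [
    [0.002,0.015,0,0,0],
    [0.003,0.025,0,0,0],
    [0.002,0.022,-0.01,0,0],
    [0.001,0.015,-0.02,0,0],
    [0,0.005,-0.03,0,0],
    [0,0,-0.03,0,0],
    [0,0,-0.015,0,0],
    [0,0,0,0,0]
  ]
}}

```text
time: 36.12
eef_pos: [0.619, 0.0599, 0.1758]
tool_rot: [[0.93, -0.038, -0.366], [0.364, -0.043, 0.93], [-0.051, -0.998, -0.026]]
force: [-0.8, -0.9, -1.7]
finger_gap: 0.0188
```

```bash
cat > look.py <<'E'
from fit2 import *
import sys
n=sys.argv[1]
st();s=r.sense();p=np.array(s['eef_pos']);R=np.array(s['tool_rot']);print('tooly',R[:,1].round(3))
im=r.snapshot('wrist');save('w'+n,im,s=1.4);cal=r.get_calibration('wrist');np.save('w%scal.npy'%n,cal,allow_pickle=True)
im=r.snapshot('scene');save('s'+n,im,(240,90,370,220),5)
T=p+R@[.0015,.059,-.001];print('tip model',T.round(4),tocase(T).round(4),'px w',(proj(cal,T)*1.4).round(),'s',((proj(cs,T)-[240,90])*5).round())
for X in([-.0995,-.0,.091],[-.1105,-.008,.091],[-.1105,.008,.091]):print('loop',X,(proj(cal,W(q,X))*1.4).round(),((proj(cs,W(q,X))-[240,90])*5).round())
print('delta tip->target',W(q,[-.100,-.001,.1])-T)
E
python3 look.py 38
```

```text
eef [0.619  0.0599 0.1758] case [-0.1017 -0.0032  0.1758] F [-0.8 -0.9 -1.7] gap 0.0188 t 36.125 yawx 21.4 j [  1.  22.  82.  -2.  78. -20.]
tooly [-0.038 -0.043 -0.998]
tip model [0.6185 0.057  0.1169] [-0.1042 -0.0016  0.1169] px w [395. 314.] s [330. 458.]
loop [-0.0995, -0.0, 0.091] [394. 290.] [326. 498.]
loop [-0.1105, -0.008, 0.091] [408. 309.] [342. 512.]
loop [-0.1105, 0.008, 0.091] [380. 309.] [308. 510.]
delta tip->target [-0.00218148  0.00362088 -0.01685897]
```

View pics/w38.png

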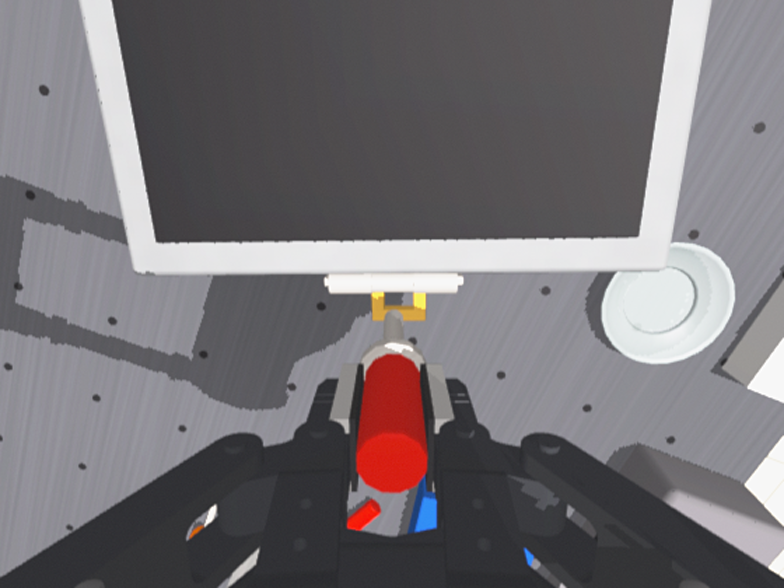

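View pics/s38.png

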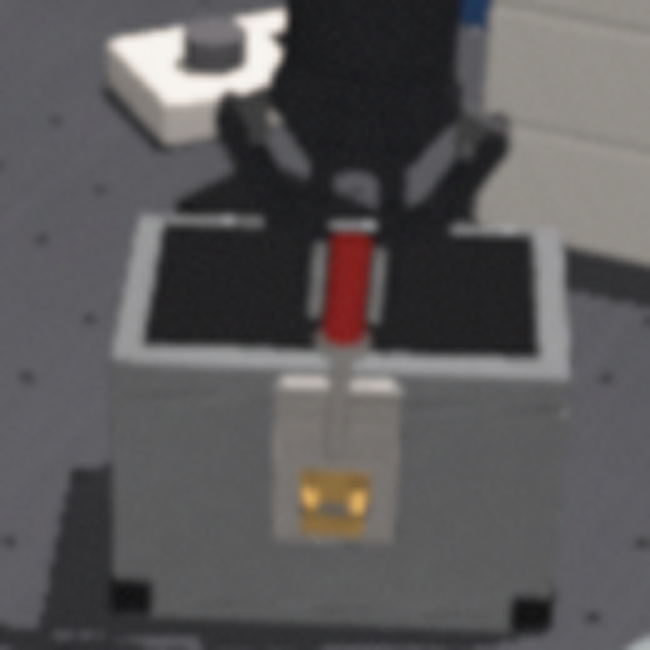

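Emit:
{"name": "move_arm", "arguments": {
  "series": [
    [-0.001,0.005,0,0,0],
    [0,0,-0.006,0,0],
    [0,0,-0.006,0,0],
    [0,0,0,0,0]
  ]
}}

```text
time: 36.72
eef_pos: [0.6207, 0.065, 0.1678]
tool_rot: [[0.93, -0.029, -0.365], [0.364, -0.043, 0.93], [-0.042, -0.999, -0.029]]
force: [0.2, -1.1, -1.4]
finger_gap: 0.0185
```

```bash
python3 look.py 39
```

```text
eef [0.6207 0.065  0.1678] case [-0.0975 -0.0067  0.1678] F [ 0.2 -1.1 -1.4] gap 0.0185 t 36.725 yawx 21.4 j [  1.  23.  82.  -2.  77. -20.]
tooly [-0.029 -0.043 -0.999]
tip model [0.6207 0.0621 0.1088] [-0.1003 -0.0056  0.1088] px w [396. 315.] s [339. 468.]
loop [-0.0995, -0.0, 0.091] [386. 302.] [326. 498.]
loop [-0.1105, -0.008, 0.091] [401. 321.] [342. 512.]
loop [-0.1105, 0.008, 0.091] [372. 321.] [308. 510.]
delta tip->target [-0.00438379 -0.0015314  -0.00882607]
```

View pics/w39.png

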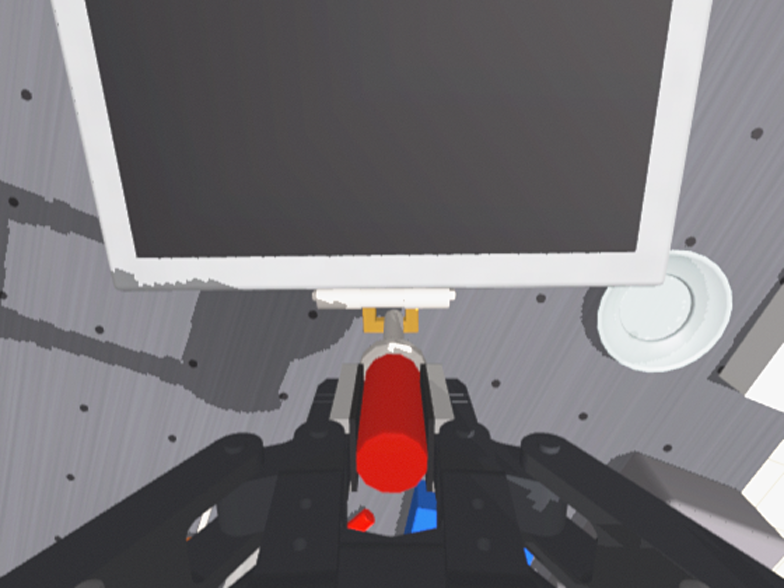

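View pics/s39.png

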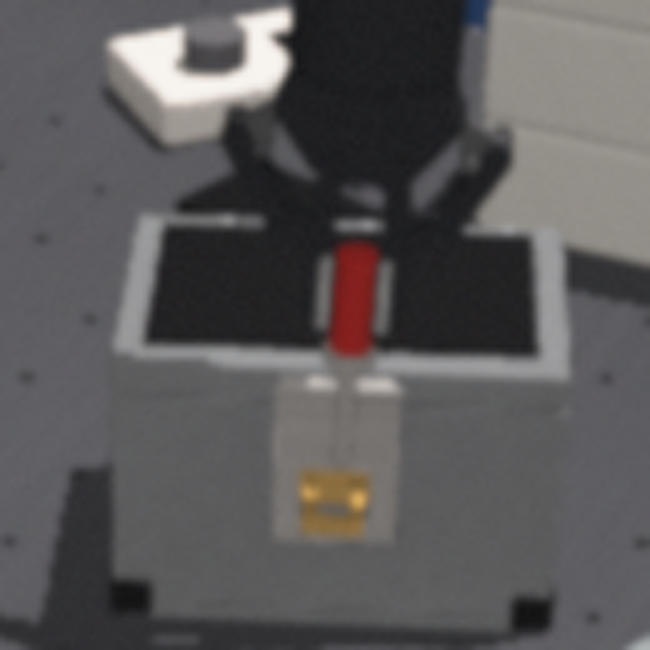

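Emit:
{"name": "move_arm", "arguments": {
  "series": [
    [-0.003,-0.003,0,0,0],
    [0,0,-0.006,0,0],
    [0,0,0,0,0]
  ]
}}

```text
time: 37.2
eef_pos: [0.6178, 0.0616, 0.162]
tool_rot: [[0.931, -0.028, -0.365], [0.364, -0.043, 0.931], [-0.042, -0.999, -0.03]]
force: [0.6, 0.0, -1.2]
finger_gap: 0.0186
```

```bash
python3 look.py 40; python3 -c "
import cv2
a=cv2.imread('pics/w40.png');cv2.imwrite('pics/w40c.png',cv2.resize(a[260:400,300:480],None,fx=4,fy=4,interpolation=cv2.INTER_CUBIC))"
```

```text
eef [0.6178 0.0616 0.162 ] case [-0.0996 -0.0027  0.162 ] F [ 0.6  0.  -1.2] gap 0.0186 t 37.2 yawx 21.3 j [  1.  23.  83.  -3.  76. -20.]
tooly [-0.028 -0.043 -0.999]
tip model [0.6179 0.0587 0.103 ] [-0.1024 -0.0017  0.103 ] px w [395. 315.] s [330. 481.]
loop [-0.0995, -0.0, 0.091] [393. 302.] [326. 498.]
loop [-0.1105, -0.008, 0.091] [408. 321.] [342. 512.]
loop [-0.1105, 0.008, 0.091] [378. 321.] [308. 510.]
delta tip->target [-0.0015813   0.00191576 -0.00303776]
```

View pics/w40c.png

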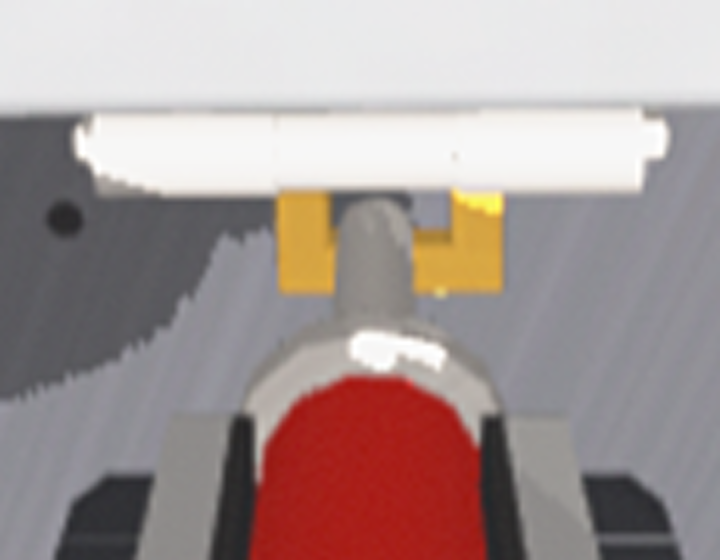

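View pics/s40.png

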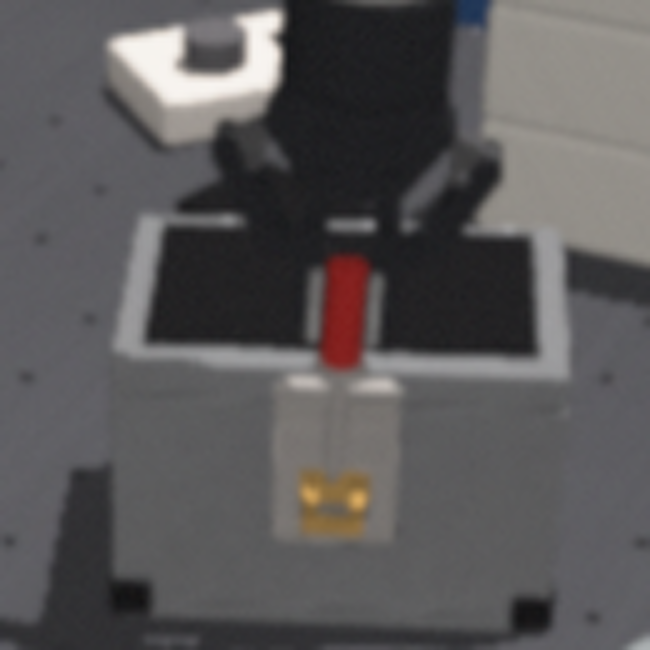

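Emit:
{"name": "move_arm", "arguments": {
  "series": [
    [0.0005,0,-0.006,0,0],
    [0,0,-0.007,0,0],
    [0,0,-0.006,0,0],
    [0,0,0,0,0]
  ]
}}

```text
time: 37.8
eef_pos: [0.6187, 0.0617, 0.1419]
tool_rot: [[0.931, -0.027, -0.365], [0.364, -0.043, 0.93], [-0.041, -0.999, -0.03]]
force: [0.4, -0.2, -0.2]
finger_gap: 0.0183
```

```bash
python3 look.py 41; python3 -c "
import cv2
a=cv2.imread('pics/w41.png');cv2.imwrite('pics/w41c.png',cv2.resize(a[260:400,300:480],None,fx=4,fy=4,interpolation=cv2.INTER_CUBIC))"
```

```text
eef [0.6187 0.0617 0.1419] case [-0.0998 -0.0036  0.1419] F [ 0.4 -0.2 -0.2] gap 0.0183 t 37.8 yawx 21.4 j [  1.  23.  85.  -3.  73. -20.]
tooly [-0.027 -0.043 -0.999]
tip model [0.6189 0.0588 0.0829] [-0.1026 -0.0026  0.0829] px w [396. 315.] s [331. 516.]
loop [-0.0995, -0.0, 0.091] [389. 315.] [326. 498.]
loop [-0.1105, -0.008, 0.091] [406. 336.] [342. 512.]
loop [-0.1105, 0.008, 0.091] [373. 336.] [308. 510.]
delta tip->target [-0.0025035   0.00176321  0.01707724]
```

View pics/w41c.png

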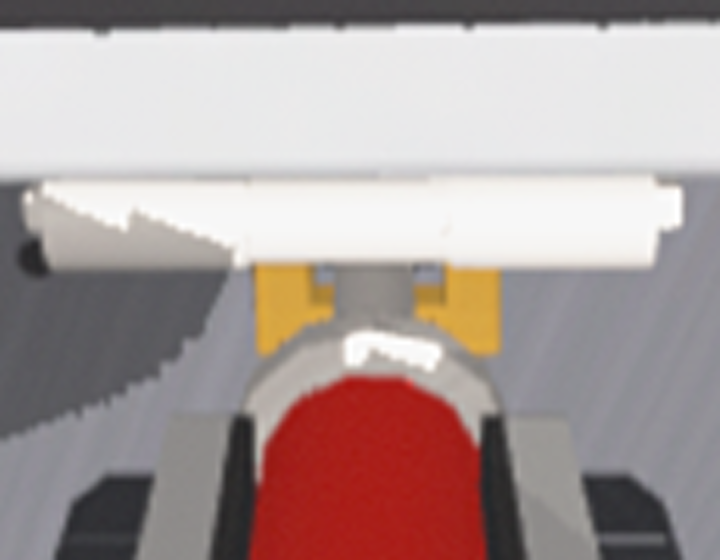

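View pics/s41.png

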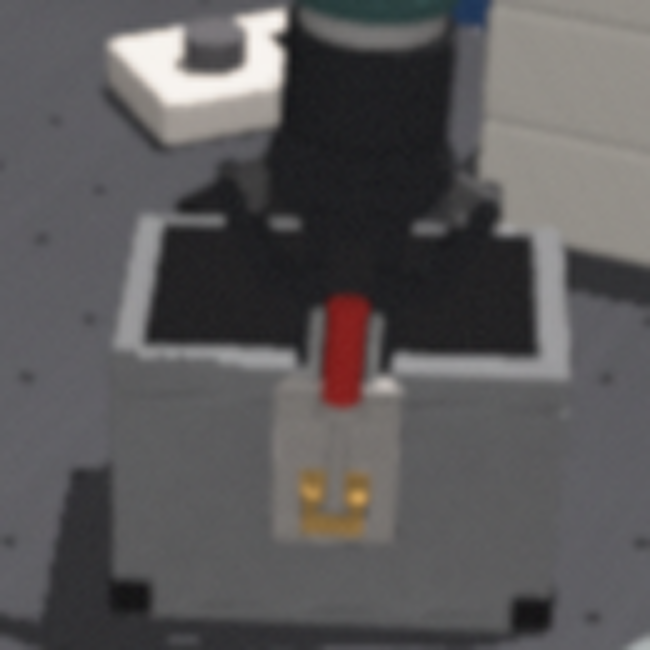

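The shank's tip is inside the loop (z 0.083) and no force shows. Continue down.

Emit:
{"name": "move_arm", "arguments": {
  "series": [
    [0,0,-0.01,0,0],
    [0,0,-0.01,0,0],
    [0,0,-0.008,0,0],
    [0,0,0,0,0]
  ]
}}

```text
time: 38.4
eef_pos: [0.619, 0.0618, 0.1124]
tool_rot: [[0.931, -0.026, -0.365], [0.364, -0.043, 0.93], [-0.04, -0.999, -0.03]]
force: [-0.7, -0.8, -0.7]
finger_gap: 0.0188
```

```bash
python3 look.py 42; python3 -c "
import cv2
a=cv2.imread('pics/w42.png');cv2.imwrite('pics/w42c.png',cv2.resize(a[260:400,300:480],None,fx=4,fy=4,interpolation=cv2.INTER_CUBIC))"
```

```text
eef [0.619  0.0618 0.1124] case [-0.0999 -0.0039  0.1124] F [-0.7 -0.8 -0.7] gap 0.0188 t 38.4 yawx 21.4 j [  1.  25.  87.  -3.  70. -20.]
tooly [-0.026 -0.043 -0.999]
tip model [0.6192 0.0588 0.0535] [-0.1027 -0.003   0.0535] px w [395. 315.] s [330. 566.]
loop [-0.0995, -0.0, 0.091] [385. 339.] [326. 498.]
loop [-0.1105, -0.008, 0.091] [405. 363.] [342. 512.]
loop [-0.1105, 0.008, 0.091] [367. 363.] [308. 510.]
delta tip->target [-0.00284868  0.00176234  0.04650874]
```

View pics/w42c.png

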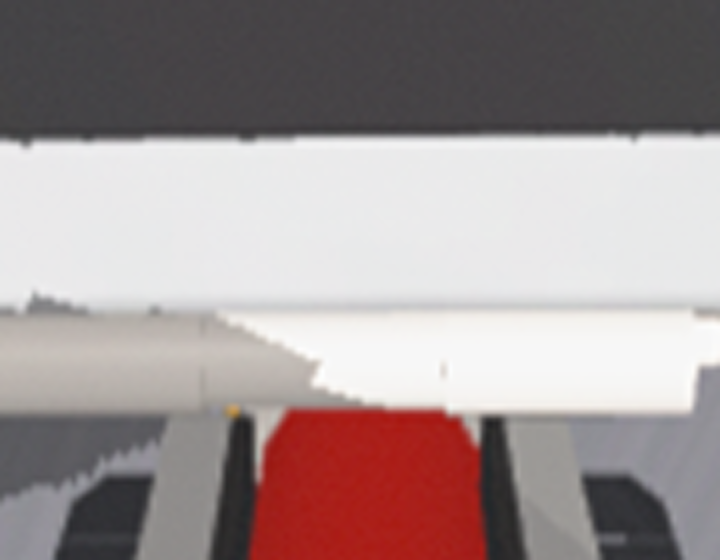

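View pics/s42.png

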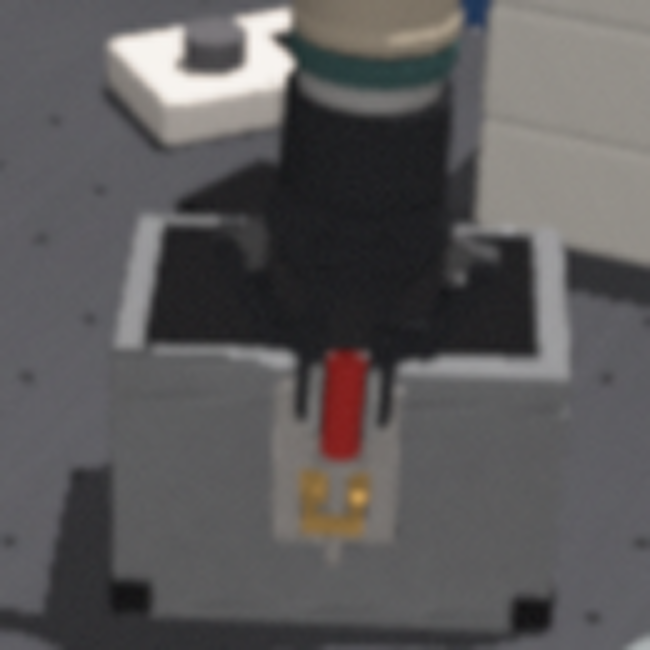

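Emit:
{"name": "move_arm", "arguments": {
  "series": [
    [0.0005,-0.001,-0.007,0,0],
    [0,0,-0.006,0,0],
    [0,0,-0.003,0,0],
    [0,0,0,0,0]
  ]
}}

```text
time: 39.0
eef_pos: [0.6206, 0.0606, 0.0968]
tool_rot: [[0.931, -0.023, -0.365], [0.364, -0.043, 0.93], [-0.037, -0.999, -0.031]]
force: [0.3, -0.4, -0.9]
finger_gap: 0.0186
```

```bash
python3 look.py 43
```

```text
eef [0.6206 0.0606 0.0968] case [-0.1016 -0.0049  0.0968] F [ 0.3 -0.4 -0.9] gap 0.0186 t 39.0 yawx 21.4 j [  1.  25.  89.  -3.  68. -20.]
tooly [-0.023 -0.043 -0.999]
tip model [0.621  0.0577 0.0378] [-0.1044 -0.0042  0.0378] px w [396. 315.] s [331. 595.]
loop [-0.0995, -0.0, 0.091] [381. 352.] [326. 498.]
loop [-0.1105, -0.008, 0.091] [402. 378.] [342. 512.]
loop [-0.1105, 0.008, 0.091] [361. 377.] [308. 510.]
delta tip->target [-0.00464384  0.00288404  0.06215193]
```

View pics/s43.png

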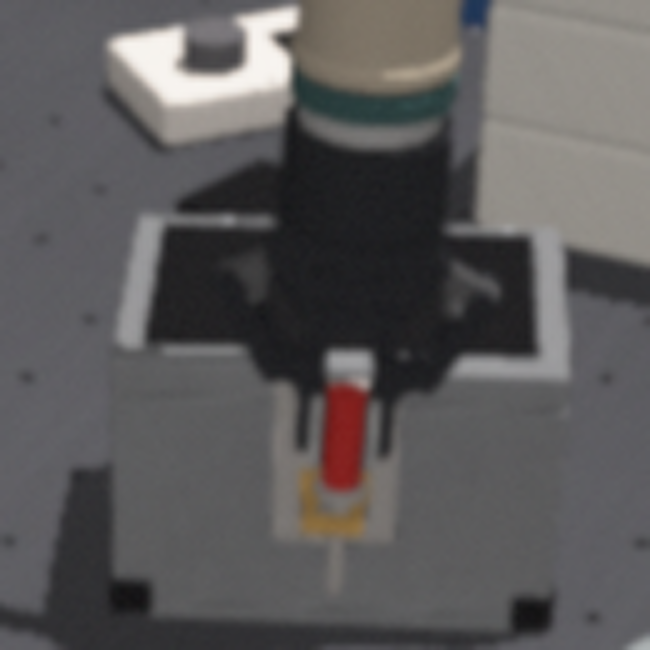

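Emit:
{"name": "move_arm", "arguments": {
  "series": [
    [-0.0015,0,-0.003,0,0],
    [0,0,-0.002,0,0],
    [0,0,0,0,0]
  ]
}}

```text
time: 39.48
eef_pos: [0.6195, 0.0607, 0.0922]
tool_rot: [[0.931, -0.022, -0.365], [0.364, -0.043, 0.93], [-0.036, -0.999, -0.032]]
force: [0.0, 0.7, -0.3]
finger_gap: 0.0186
```

Collar within about 1 mm of the staple. Let go.

Emit:
{"name": "move_arm", "arguments": {
  "series": [
    [0,0,0,0,0.3],
    [0,0,0,0,0.4],
    [0,0,0,0,0.6],
    [0,0,0,0,0.8],
    [0,0,0,0,0.8],
    [0,0,0,0,0.8]
  ]
}}

```text
time: 40.22
eef_pos: [0.6202, 0.0607, 0.0931]
tool_rot: [[0.931, -0.02, -0.365], [0.364, -0.043, 0.93], [-0.034, -0.999, -0.033]]
force: [-0.3, -0.1, -0.2]
finger_gap: 0.0684
```

```bash
python3 look.py 44
```

```text
eef [0.6202 0.0607 0.0931] case [-0.1014 -0.0046  0.0931] F [-0.3 -0.1 -0.2] gap 0.0684 t 40.225 yawx 21.4 j [  1.  25.  89.  -3.  67. -20.]
tooly [-0.02  -0.043 -0.999]
tip model [0.6208 0.0578 0.0342] [-0.1043 -0.004   0.0342] px w [396. 315.] s [331. 601.]
loop [-0.0995, -0.0, 0.091] [381. 357.] [326. 498.]
loop [-0.1105, -0.008, 0.091] [403. 383.] [342. 512.]
loop [-0.1105, 0.008, 0.091] [362. 383.] [308. 510.]
delta tip->target [-0.00446884  0.00283381  0.06582605]
```

View pics/s44.png

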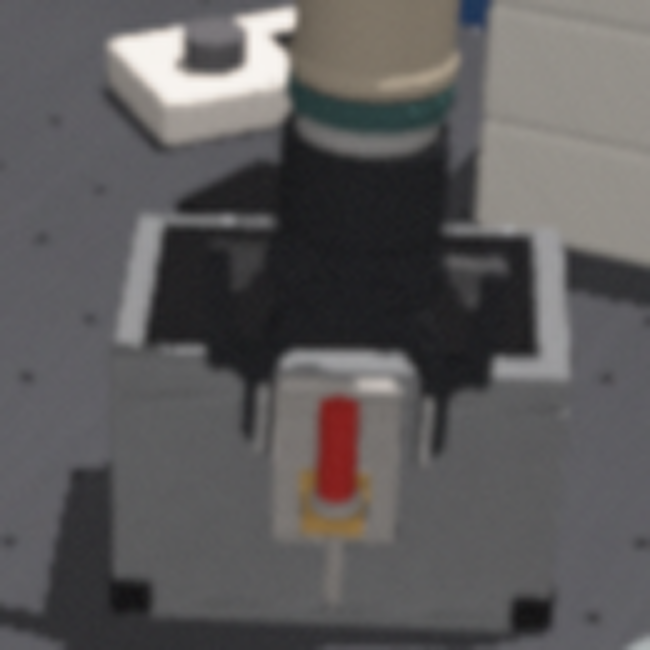

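View pics/w44.png

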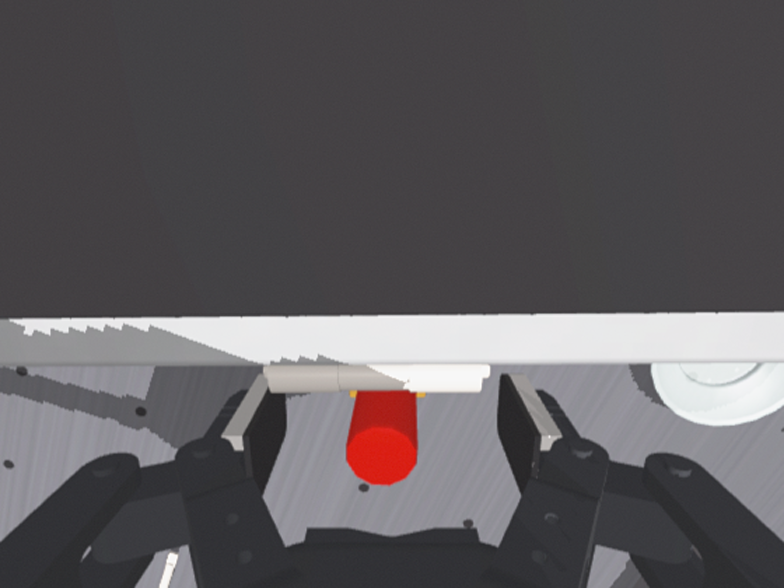

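The pin dropped in and hangs upright on its collar in the loop. Straight up and away.

Emit:
{"name": "move_arm", "arguments": {
  "series": [
    [0,0,0.015,0,0.8],
    [0,0,0.03,0,0.8],
    [0,0,0.04,0,0.8],
    [0,0,0.04,0,0.8],
    [0,0,0.04,0,0.8],
    [0,-0.03,0.02,0,0.8],
    [0,-0.045,0,0,0.8],
    [0,-0.045,0,0,0.8],
    [0,0,0,0,0.8],
    [0,0,0,0,0.8]
  ]
}}

```text
time: 41.58
eef_pos: [0.6202, -0.0614, 0.2957]
tool_rot: [[0.93, -0.007, -0.367], [0.366, -0.044, 0.93], [-0.023, -0.999, -0.038]]
force: [0.5, 0.3, 0.1]
finger_gap: 0.0684
```

```bash
python3 look.py 45
python3 - <<'E'
from fit2 import *
im=r.snapshot('top');save('t45',im,s=1.4)
cal=r.get_calibration('wrist')
s1=np.array([0,0])
for n,c in(('scene',cs),('wrist',cal)):
  for d in r.tip_of(n,'pin')[:3]:print(n,np.round(d['position']),round(d['score'],2),tocase(onz(c,d['position'],.091)).round(4))
E
```

```text
eef [ 0.6202 -0.0614  0.2957] case [-0.2142  0.042   0.2957] F [0.5 0.3 0.1] gap 0.0684 t 41.575 yawx 21.5 j [-10.  18.  71.  -3.  91. -32.]
tooly [-0.007 -0.044 -0.999]
tip model [ 0.6215 -0.0643  0.2367] [-0.2175  0.0419  0.2367] px w [396. 315.] s [223. 358.]
loop [-0.0995, -0.0, 0.091] [456.  83.] [326. 498.]
loop [-0.1105, -0.008, 0.091] [467. 100.] [342. 512.]
loop [-0.1105, 0.008, 0.091] [444. 101.] [308. 510.]
delta tip->target [-0.00516161  0.12494233 -0.13671553]
scene [245. 326.] 0.51 [-0.5405  0.0881  0.091 ]
scene [307. 192.] 0.5 [-0.1107 -0.0043  0.091 ]
scene [275. 286.] 0.45 [-0.4348  0.0446  0.091 ]
wrist [327.  64.] 0.91 [-0.1026 -0.0012  0.091 ]
wrist [278. 260.] 0.64 [-0.3171  0.0509  0.091 ]
wrist [247. 319.] 0.57 [-0.4022  0.0925  0.091 ]
```

View pics/s45.png

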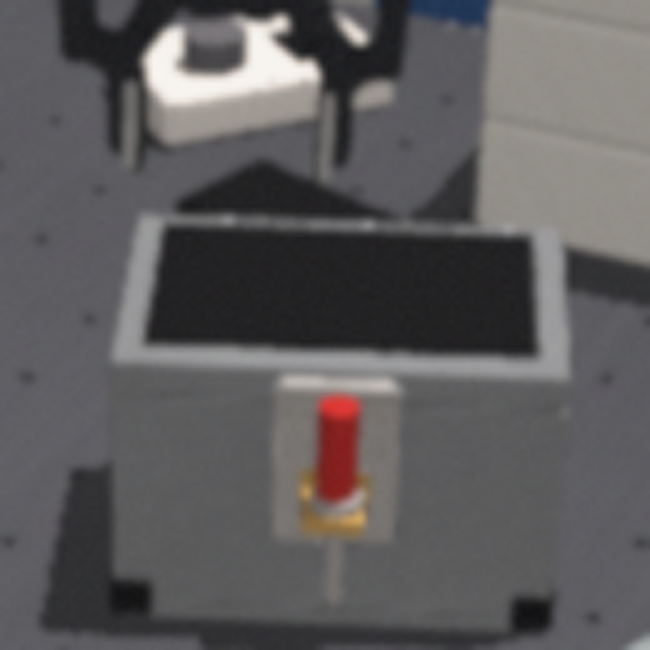

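View pics/w45.png

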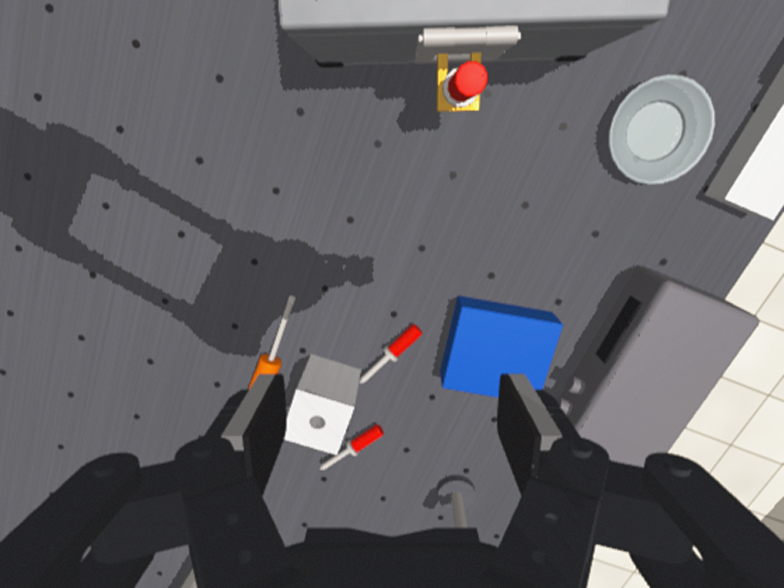

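View pics/t45.png

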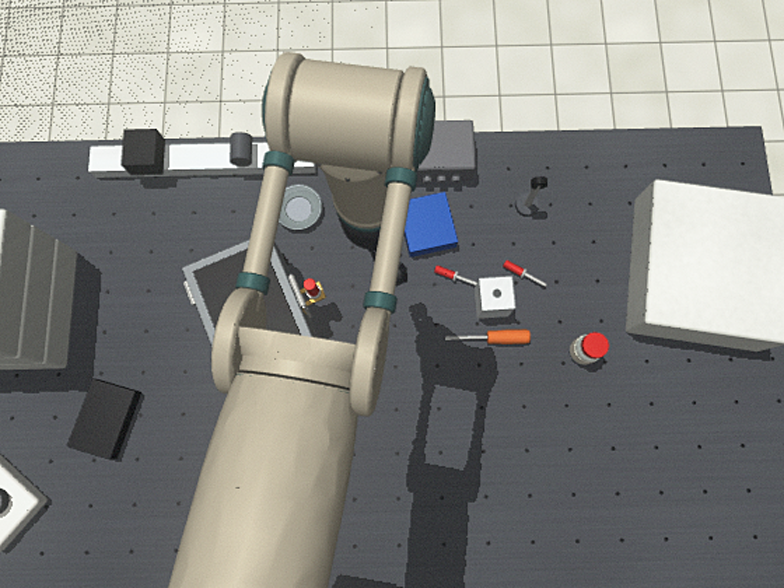

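The pin hangs through the loop with its collar on the staple, about 3 mm off the loop's centre. The hasp is down, the lid is flush, and the driver, jar and slide box sit where they were. Handing in.

Run:
```python
from rig import r
s=r.sense();print(s['qvel'],s['force'])
print(r.close_job())
```

```text
[ 0.03958703  0.11251002  0.03364742  0.03895263 -0.00793506 -0.02977405] [-0.67517631  0.82994809 -0.22653591]
the job is handed in; nothing more can be done
None
```

The job is done and handed in at about 42 s; the hand-in gives no verdict.

**What I did:**
- Stood the yellow-ringed objective upright in the empty pocket and let go, about 13 mm (x) and 5 mm (y) from the centre.
- Shut the lid by pushing behind it and pressing it home with 35 N.
- Swung the hasp down over the staple.
- Took the thick-handled pin from the stand and dropped it through the loop.

**Last checks (pictures):**
- **Pin:** it is upright with its collar on the staple, about 3 mm off the loop's centre in the wrist view. The network on the scene picture put it about 12 mm off (limit 13), which I took as a poor detection, since the picture shows it centred on the staple.
- **Hasp and lid:** the hasp's lower edge matched 0 rad to about one pixel after I swung it down, and it looked unchanged at the end. The lid looks flush. I judged both from pictures, not joint readings.
- **Driver, jar and slide box:** they look unmoved.
- **Objectives:** I last saw both upright before the lid closed, and could not see them after that.

**What went wrong or disagreed:**
- **First grip:** it held only the objective's taper and slid about 10 mm. I set the objective down upright beside the case, pressing up to 41 N at the wrist, and gripped it again lower.
- **Fingertips:** they measured about 16 mm behind the TCP (the tool-frame origin), where the description puts them 8 mm ahead.
- **Loop position:** my estimate from the case was about 2.5 mm off in y, so I corrected it from the wrist pictures before inserting the pin.

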